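# Free a reagent bottle and hold it up to the label camera

## Robot

A 6-joint arm with a two-finger parallel gripper is mounted at the origin on a cart in front of the work surface, level with it; the furniture and walls round the work are solid. World frame = base frame: x ahead of the robot, y to its left, z up, the work surface at z = 0. Lengths are in m, angles in degrees, forces in N, time in s.
With the tool pointing down it reaches from about 0.4 to 0.825 m from the base axis. Payload 7 kg.
Tool frame: the origin (TCP) lies at the centre of the arm's flange, where the gripper is bolted on; the fingertips stand 178 mm ahead of it and the grasp point (between the pads) lies 159 mm ahead of it; x points along the fingers, y is the direction in which the jaws open and shut, and the axes are right-handed (so a half turn about x gives the same grasp; the last joint's range is limited). The gripper opens to 88 mm and grips with 3 to 60 N. Pads are 19 mm wide; open, the fingers measure 130 mm over their backs; the gripper's body (78 mm by 193 mm) begins 47 mm behind the grasp point.
Start: joints at [82.053, 20.546, 0.682, 0, -70.136, -16.507], TCP at [0.279, 0.614, 0.405] pointing down, gripper open.
Joint ranges: [-176.03, 176.03], [-82.01, 121.73], [-58.28, 71.71], [-173.87, 95.51], [-174.79, -0.11], [-173.66, 173.66]. Speed limits (degrees/s): [136.94, 136.94, 172.46, 180, 180, 180].

## Interface

Orientations are given as [roll, pitch, yaw] about the fixed x, y, z axes, in that order (R = Rz(yaw) Ry(pitch) Rx(roll)).
In Python, from plant import ctrl gives the robot as it stands. The module is installed in compiled form; this text tells all that it offers.
- The arm moves only by the shell command python3 -m inch 'ROWS'. ROWS is JSON, one flat list of numbers, 7 for each row, row after row: the shift along the tool's x, y, z in m, then the turn, a rotation vector about the tool's x, y, z in degrees, then the finger opening in m, from 0 to 0.0876. In form: [dx, dy, dz, rx, ry, rz, hand, dx, dy, dz, rx, ry, rz, hand, ...]. A call has 1 to 20 rows; each row shifts and turns the pose as measured when the row begins, along the tool's axes as they then stand; what a row does not reach is not made up. A row lasts 1/8 s, in which the tool goes at most 62.5 mm and 10.7 degrees, less where a joint would pass 70% of its speed; a pose out of reach is approached as far as the arm can. A call with a gripper value outside its range is refused whole. The fingers move at their own pace and stop on an object; the grip force is fixed at half the most. Time passes only in rows, so rows that do not move let the fingers close. It gives the time, the measured TCP pose, the force and the opening at its end, in the units of the state.
- ctrl.get_obs(): the state, without advancing time (a new reading comes with each control period).
- ctrl.snapshot(name): name is "scene" or "top" or "wrist"; returns a dict with "color" (384x512x3 uint8, red, green, blue), "depth" (384x512 float32, m along the optical axis (not along the pixel's ray), 0 where there is no reading), "K" (3x3 intrinsics, pixels), "position" and "attitude" of the camera in the world; the wrist camera has in their place "hand_eye" (4x4, takes a point from camera to tool coordinates, whose origin is the TCP and whose axes are the tool frame's). Camera axes: x right, y up, looking along -z (the intrinsics and any distortion apply to the point x, -y, -z); pixel columns grow to the right and rows downward; lengths in m; the calibration is good to about 2 mm. A picture is of the moment at which its call begins: read the wrist's pose just before it.
- ctrl.close_job(): hands the job in, once; it reports no verdict.
The state is a dict: "clock": time; "joint_pos": joint angles; "qvel": joint speeds; "tau": joint torques, N m; "tool_pos": TCP position; "orientation": TCP orientation; "force": force on the tool from outside, world axes, zero at the start; "moment": the same for the moment, N m; "opening": finger opening in m.
Only numpy, scipy, OpenCV 4.12 (cv2) and the standard library are available. Lean on these libraries where they do the work, as an engineer would, in place of code of your own. Each camera call takes 0.05 s, during which the arm holds its last target.

## Task

Swing the clamp lever with the orange knob all the way over to draw the steel hold-down plate back off the two dropper bottles, then lift out the blue-capped bottle, leaving the red-capped one standing in its nest. Hold the blue-capped bottle up to the label camera: its middle at the focus point midway between the two yellow pointer balls, cap end up, the bottle square to the camera's downward line of sight and not leaning to either side, without shifting the camera. Finish while still holding it there, steady in the gripper.

Things in the scene. Friction and masses are not known exactly. Their poses are not given: they have to be found in the camera images.
- reagent_clamp: Fixed aluminium clamp, base plate top at z = 20 mm. Origin on the worktop; x points to its rear (away from the robot), y to its left, z up. Two round nests, 30 mm wide, 14 mm deep (floor at z = 6 mm), centred at x = -25, y = +45 and -45 mm, a bottle in each. The lever turns about a vertical axis at x = 50, y = 120 mm
- hold_down (a joint): Steel hold-down plate (z 74 to 80 mm) with an 18 mm wide tongue 2 mm above each bottle. 0 m = tongues over the bottles; the lever draws it to the clamp's rear (+x), to 0.034 m, where the tongue tips stand 25 mm behind the bottles' axes. Only the lever moves it easily
- cam_lever (a joint): Lever angle, rad. 0 = clamped: lever points to the clamp's front (-x). Turns clockwise seen from above, its knob swinging outward to the clamp's left (+y), to the stop at 1.57 = free (lever points to +y). Moves the hold-down plate through a crank pin, stays where it is left, needs about 5 N at the knob
- lever_knob (a point): Centre of the lever's upright orange knob, a cylinder 20 mm in diameter, 40 mm tall (z 56 to 96 mm), 75 mm from the lever's axis. It stands on the end of the grey lever arm (14 mm wide, z 58 to 68 mm) and turns with it
- blue_bottle_centre (a point): Middle (half-way up, on the axis) of the white dropper bottle with the blue cap: 27 mm in diameter, 66 mm tall, 18 to 35 g, body straight from 33 mm below this point to 10 mm above it, then shoulder and cap. z runs along the bottle to the cap. Starts in either nest, middle at z = 39 mm
- red_bottle_centre (a point): The same point of the like bottle with the red cap, in the other nest; it stays there
- focus (a point): Camera's focus point, in the air midway between two yellow balls (10 mm, 58 mm to either side, 5 mm lower) on the tips of thin rods that run forward from the head 30 mm below the line of sight. x points up the line of sight to the lens (91 mm away), 25 degrees above level; y level; z is where the bottle's cap must point: 25 degrees from vertical, leaning away from the camera. Height 145 to 205 mm
Not all that is in view belongs to the job. What is shaped like the part that bears red_bottle_centre but purple or turquoise is not meant.

How it is judged:
By the outcome, as a careful person would: the job done as asked, in the order asked, and still so for the second after the job is handed in, while the arm keeps its last pose, push and grip.
It also fails if it takes over 43 s, if anything falls off the work surface, if the arm or the gripper's body presses on something with over 40 N, if the wrist force passes 120 N, or if a joint passes its speed limit or range.

## Working session

There is one attempt and no reset: what is moved stays moved. The work goes in short steps, Python scripts to look and compute and a shell command to move; the robot and the scene stay as the last step left them, time stands still between calls to the robot, and variables do not carry over. Pictures are saved under pics/ and viewed, and the job is handed in when it is done.

```bash
ls; mkdir -p pics; cat > h.py <<'E'
import numpy as np, cv2
from plant import ctrl
from scipy.spatial.transform import Rotation as R
def rot(a): 
    a=np.array(a,float)
    return a if a.shape==(3,3) else (R.from_quat(a).as_matrix() if a.size==4 else R.from_euler('xyz',a,degrees=True).as_matrix())
def snap(n,save=None):
    o=ctrl.get_obs(); s=ctrl.snapshot(n)
    if 'hand_eye' in s:
        T=np.eye(4);T[:3,:3]=rot(o['orientation']);T[:3,3]=o['tool_pos']
        s['T']=T@np.array(s['hand_eye'])
    else:
        T=np.eye(4);T[:3,:3]=rot(s['attitude']);T[:3,3]=s['position'];s['T']=T
    if save: cv2.imwrite('pics/'+save+'.png',s['color'][:,:,::-1]); np.save('pics/'+save+'.npy',{k:np.array(v) for k,v in s.items()},allow_pickle=True)
    return s
def load(n): return np.load('pics/'+n+'.npy',allow_pickle=True).item()
def px(s,u,v,d=None):
    if d is None: 
        w=s['depth'][int(v)-1:int(v)+2,int(u)-1:int(u)+2]; d=np.median(w[w>0])
    K=s['K']; p=np.array([(u-K[0,2])/K[0,0]*d,-(v-K[1,2])/K[1,1]*d,-d,1])
    return (s['T']@p)[:3]
def proj(s,p):
    q=np.linalg.inv(s['T'])@np.append(p,1); K=s['K']
    return K[0,0]*q[0]/-q[2]+K[0,2], K[1,1]*(-q[1])/-q[2]+K[1,2]
def crop(n,u0,v0,u1,v1,k,out):
    im=load(n)['color'][v0:v1,u0:u1,::-1]
    cv2.imwrite('pics/'+out+'.png',cv2.resize(im,None,fx=k,fy=k,interpolation=cv2.INTER_CUBIC))
E
python3 - <<'E'
from h import *
o=ctrl.get_obs();print(o)
for n in ['scene','top','wrist']:
    s=snap(n,n+'0');print(n,{k:v for k,v in s.items() if k not in('color','depth')})
E
```

```text
pics
{'clock': 0.0, 'joint_pos': array([ 8.20548382e+01,  2.05922035e+01,  6.32319581e-01, -2.01071913e-02,
       -7.01362349e+01, -1.65092822e+01]), 'qvel': array([-0.00492312, -0.00053495, -0.01344216, -0.01228604,  0.03334895,
        0.09887168]), 'tau': array([ 9.32959629e-04, -5.82719707e+01,  2.93070710e+01,  6.99750736e+00,
        6.99098004e-03, -1.50454903e-04]), 'tool_pos': array([0.27932321, 0.61427232, 0.40370276]), 'orientation': array([  95.38550465,   89.90203971, -109.07578736]), 'force': array([-0.30294932,  0.22208213,  0.2424516 ]), 'moment': array([-0.0146878 , -0.04732147, -0.0043898 ]), 'opening': 0.0876291214889823}
scene {'K': array([[424.86087184,   0.        , 258.82764854],
       [  0.        , 424.86087184, 193.22192764],
       [  0.        ,   0.        ,   1.        ]]), 'position': array([-0.40865528,  0.45792307,  0.59042756]), 'attitude': array([  64.34651484,    0.79578995, -116.84907612]), 'T': array([[-0.45159835,  0.38060312, -0.80696976, -0.40865528],
       [-0.89211324, -0.20669822,  0.4017584 ,  0.45792307],
       [-0.01388871,  0.901341
[... 704 characters left out ...]
  0.        , 307.10800029, 190.03451115],
       [  0.        ,   0.        ,   1.        ]]), 'hand_eye': array([[-9.68979128e-05,  2.49453969e-01, -9.68386652e-01,
         2.03341133e-02],
       [ 9.99999672e-01, -7.54034990e-04, -2.94298668e-04,
         1.00270258e-03],
       [-8.03611391e-04, -9.68386363e-01, -2.49453814e-01,
        -6.70845575e-02],
       [ 0.00000000e+00,  0.00000000e+00,  0.00000000e+00,
         1.00000000e+00]]), 'T': array([[-0.4133336 ,  0.88166549,  0.22764293,  0.33998648],
       [-0.91057842, -0.40062216, -0.10172917,  0.58557911],
       [ 0.0015077 , -0.24933482,  0.96841617,  0.38353756],
       [ 0.        ,  0.        ,  0.        ,  1.        ]])}
```

View pics/scene0.png

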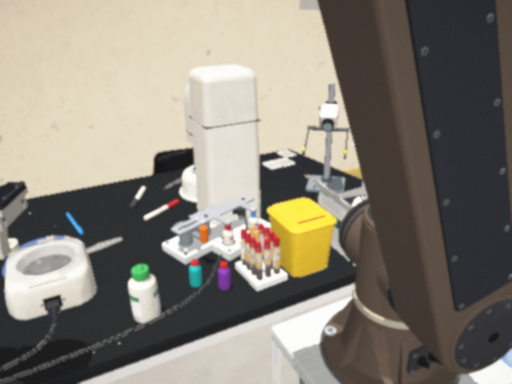

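View pics/top0.png

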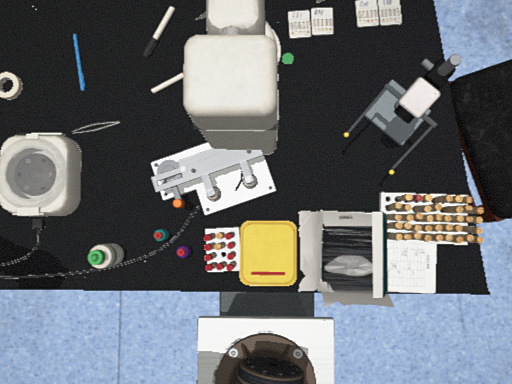

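View pics/wrist0.png

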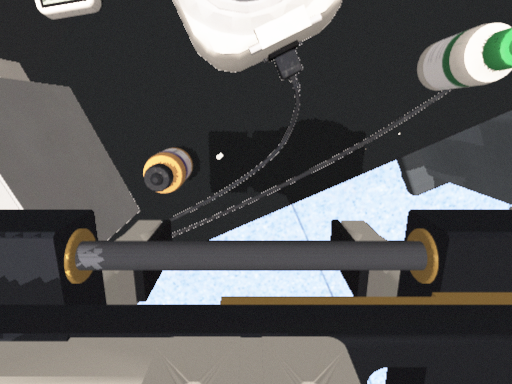

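The top view shows the clamp near (213,180) with its orange knob at (178,203), and the label camera near (415,100) with yellow balls at (347,135) and (391,172). Teal and purple decoy bottles stand at (161,236) and (183,252). Next I'll enlarge these areas.

```bash
python3 - <<'E'
from h import *
crop('top0',140,125,300,225,5,'c1'); crop('top0',320,40,480,200,3.7,'c2') if 0 else crop('top0',330,50,470,195,4,'c2'); crop('scene0',150,180,270,290,5,'c3'); crop('scene0',290,75,365,215,4,'c4')
s=load('top0')
for u,v in [(178,203),(213,193),(250,183),(347,135),(391,172),(200,205),(260,195),(229,165)]: print(u,v,px(s,u,v))
E
```

```text
178 203 [0.41417969 0.19339252 0.0972119 ]
213 193 [0.43754544 0.11940919 0.08038382]
250 183 [0.46174531 0.03842231 0.06279287]
347 135 [ 0.54841914 -0.15946004  0.18391599]
391 172 [ 0.47436655 -0.24483576  0.18744556]
200 205 [0.41345733 0.1587684  0.00870833]
260 195 [0.43740675 0.01664814 0.01972937]
229 165 [0.50018808 0.08476366 0.07956781]
```

View pics/c1.png

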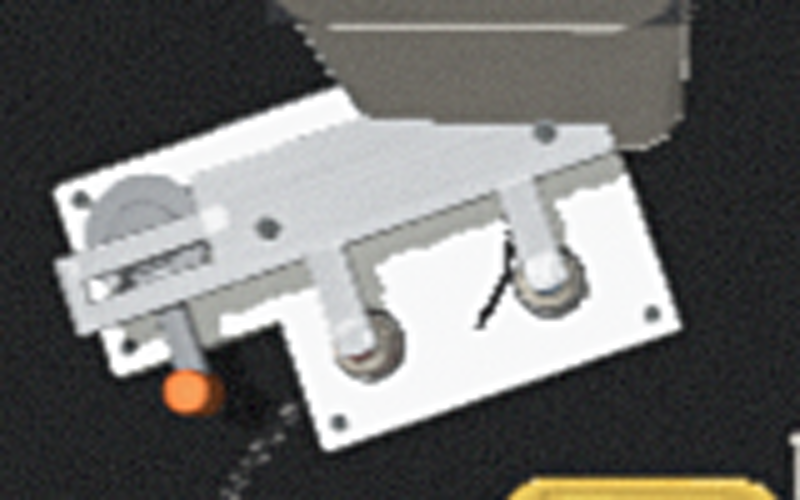

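View pics/c2.png

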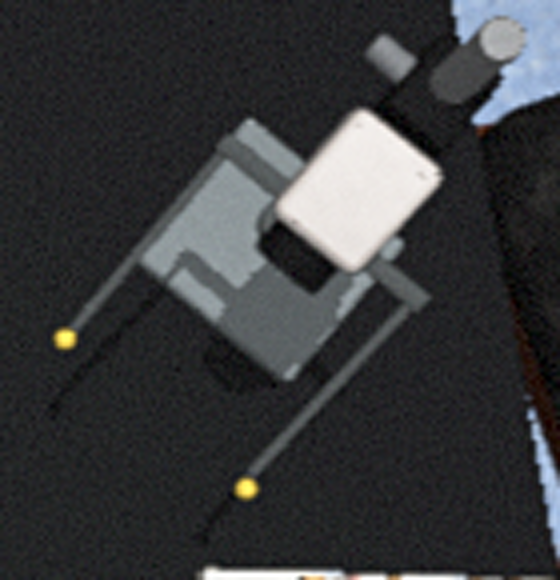

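View pics/c3.png

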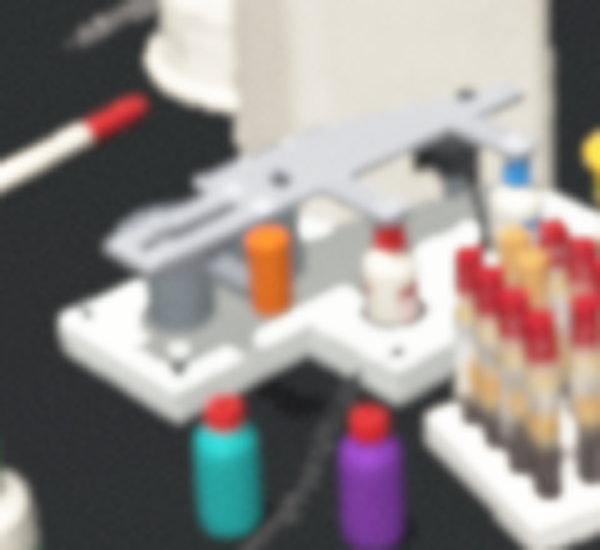

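View pics/c4.png

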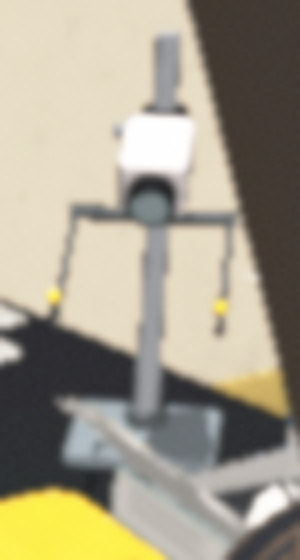

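Blue-capped bottle: right nest, c1 (550,280), which is top (250,181). Red-capped: left nest, top (213,194). The teal and purple bottles with red caps at (161,236) and (183,252) are decoys, outside the clamp. The two white-bodied ones in the nests fit the description. Now I'll triangulate the balls, the knob and the clamp features.

```bash
cat >> h.py <<'E'
def blobs(s,lo,hi,box,mn=4):
    h=cv2.cvtColor(s['color'],cv2.COLOR_RGB2HSV); m=cv2.inRange(h,np.array(lo),np.array(hi))
    u0,v0,u1,v1=box; mm=np.zeros_like(m); mm[v0:v1,u0:u1]=m[v0:v1,u0:u1]
    n,l,st,c=cv2.connectedComponentsWithStats(mm)
    return [(c[i].round(2),st[i,4],st[i,:4]) for i in range(1,n) if st[i,4]>=mn]
def ray(s,u,v):
    a=px(s,u,v,0.0); b=px(s,u,v,1.0); return a,(b-a)/np.linalg.norm(b-a)
def tri(obs):
    A=np.zeros((3,3));b=np.zeros(3);rs=[ray(*o) for o in obs]
    for p,d in rs:
        M=np.eye(3)-np.outer(d,d);A+=M;b+=M@p
    x=np.linalg.solve(A,b); return x,[round(1e3*np.linalg.norm((np.eye(3)-np.outer(d,d))@(x-p)),2) for p,d in rs]
E
python3 - <<'E'
from h import *
np.set_printoptions(precision=4,suppress=True)
t=load('top0');s=load('scene0')
bt=blobs(t,(20,120,120),(35,255,255),(335,120,400,180));bs=blobs(s,(20,100,100),(35,255,255),(295,140,355,160))
print(bt);print(bs)
a=[tri([(t,*x[0]),(s,*y[0])]) for x,y in zip(sorted(bt,key=lambda q:q[0][0])[:2],sorted(bs,key=lambda q:q[0][0])[:2])]
print(a)
print('knob',blobs(t,(5,150,120),(18,255,255),(165,190,195,215)),blobs(s,(5,150,120),(18,255,255),(190,215,215,250)))
print('caps',blobs(t,(100,80,60),(125,255,255),(240,170,265,200),1),blobs(t,(170,80,60),(180,255,255),(200,180,230,210),1))
# heights map
d=t['depth']; 
for v in range(20,300,14):
    print(v,' '.join('%4d'%(1000*px(t,u,v)[2]) if (d[v-1:v+2,u-1:u+2]>0).any() else '  --' for u in range(130,440,14)))
print([px(t,u,v) for u,v in [(186,40),(275,120),(277,150),(215,150),(275,40)]])
o=ctrl.get_obs();print(rot(o['orientation']))
E
```

```text
[(array([345.91, 134.09]), np.int32(22), array([344, 132,   5,   5], dtype=int32)), (array([391.27, 171.82]), np.int32(22), array([389, 170,   6,   5], dtype=int32))]
[(array([303., 149.]), np.int32(9), array([302, 148,   3,   3], dtype=int32)), (array([344.8, 151.5]), np.int32(10), array([344, 150,   3,   4], dtype=int32))]
[(array([ 0.5497, -0.1588,  0.1826]), [np.float64(1.48), np.float64(1.48)]), (array([ 0.4745, -0.2474,  0.1833]), [np.float64(1.15), np.float64(1.15)])]
knob [(array([176.91, 202.9 ]), np.int32(67), array([173, 199,   9,   9], dtype=int32))] [(array([203.68, 233.41]), np.int32(114), array([200, 226,   8,  17], dtype=int32))]
caps [] []
20    1    1    1    1    0    0  356  357  359  352    0    0    4    5    4    0    1    5    4    5    0    0 -762
34    0    1   14    1    0    1  337  395  375  331   74    0    4    3    2    0    0    0   -1   -1    0    0    0
48    0    2    0    0  409  414  415  415  414  415  412    0    0    0    0    0    0    0    0    0   -1    0   -1
62    0    0    1    0  409  414  415  415  414  413  411   83    0    0    0    
[... 1495 characters left out ...]
0   57  109  134  134  134  134    1  161   86  102  102   95  235    3    2    4    0
258    1    2    1    0    0    0   19  107  131  135  134  134    0  160   91  119  114   97  235    4    3    4    0
272    0    0    0    1    0    0    2    1  134  136  134  135    0  156  106  114  124  111  235    4    2    5    0
286    1    1    1    0    0    0    0    0    0    3    1    1    2  154  162   95   92   89  237    3    2    5    0
[array([0.8169, 0.2009, 0.0012]), array([ 0.5489, -0.0146,  0.3146]), array([ 0.5469, -0.0228,  0.0002]), array([0.5336, 0.1164, 0.08  ]), array([ 0.811 , -0.0165,  0.0151])]
[[-0.0004 -0.414  -0.9103]
 [-0.0012 -0.9103  0.414 ]
 [-1.      0.0013 -0.0002]]
```

```bash
python3 -m inch '[0,0.033,-0.03,0,0,0,0.05, 0,0.033,-0.03,0,0,0,0.05, 0,0.033,-0.03,0,0,0,0.05, 0,0.033,-0.03,0,0,0,0.05, 0,0.033,-0.03,0,0,0,0.05, 0,0.033,-0.03,0,0,0,0.05, 0,0.033,-0.03,0,0,0,0.05, 0,0.033,-0.03,0,0,0,0.05, 0,0.033,-0.03,0,0,0,0.05, 0,0,0,0,0,0,0.05]'; python3 - <<'E'
from h import *
s=snap('wrist','w1'); print(ctrl.get_obs()['joint_pos'],ctrl.get_obs()['tool_pos'])
E
```

```text
clock: 1.4
tool_pos: [0.404, 0.2199, 0.4021]
orientation: [94.6, 89.7, -109.8]
force: [-1.1, 0.5, -0.8]
opening: 0.0498
[ 5.33454227e+01  3.70568236e-02 -2.53306188e+01  1.04538677e-01
 -6.49124197e+01  1.22658523e+01] [0.40395239 0.22100966 0.40215971]
```

View pics/w1.png

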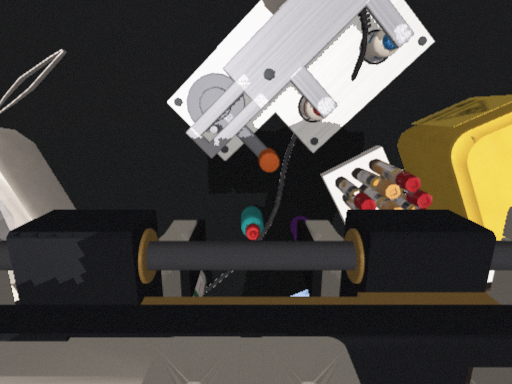

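```bash
python3 - <<'E'
from h import *
crop('w1',165,0,445,180,2.8,'c5')
s=load('w1')
print(s['T'])
for u,v in [(269,160),(382,43),(402,33),(309,108),(365,15),(355,75),(366,30),(314,141),(224,149),(178,102),(423,41)]: print(u,v,px(s,u,v))
E
```

```text
[[-0.41204002  0.88188005  0.22915191  0.46463783]
 [-0.91114833 -0.40034407 -0.09763883  0.19123154]
 [ 0.00563387 -0.24902248  0.96848132  0.38178744]
 [ 0.          0.          0.          1.        ]]
269 160 [0.41637979 0.1925061  0.09559364]
382 43 [0.46971298 0.04699625 0.05793026]
402 33 [0.46984802 0.03794934 0.08030324]
309 108 [0.44188061 0.13345369 0.05362938]
365 15 [0.49979457 0.05395579 0.05767534]
355 75 [0.45154078 0.06874288 0.02271052]
366 30 [0.48755756 0.05431658 0.05036934]
314 141 [0.40274445 0.13624129 0.02184534]
224 149 [0.43757377 0.2355969  0.02200781]
178 102 [0.50654769 0.25992383 0.02201022]
423 41 [ 0.45396768 -0.00974908  0.02250992]
```

View pics/c5.png

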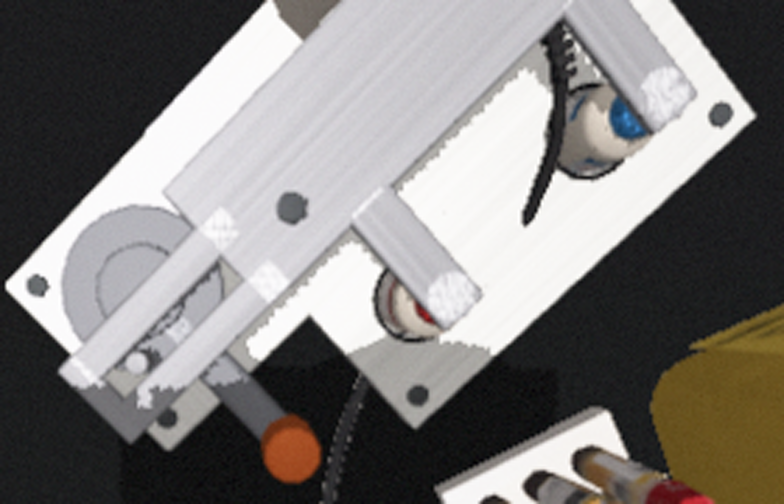

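A black cable-tie tail (w1 (355,75)–(365,15)) hangs beside the blue bottle, so I'll check it before grasping. Next I'll go above the knob and turn the jaws along its path.

```bash
python3 -m inch '[0,0.021,-0.022,0,0,0,0.05, 0,0,0,-9,0,0,0.05, 0,0,0,-9,0,0,0.05, 0,0,0,-9,0,0,0.05, 0,0,0,-9,0,0,0.05, 0,0,0,-9,0,0,0.05, 0,0,0,0,0,0,0.05]'; python3 - <<'E'
from h import *
s=snap('wrist','w2'); o=ctrl.get_obs();print(o['tool_pos']);print(rot(o['orientation']).round(4), o['joint_pos'].round(1))
E
```

```text
clock: 2.33
tool_pos: [0.4151, 0.1976, 0.4015]
orientation: [42.7, 89.7, -115.0]
force: [-0.3, 0.1, 0.8]
opening: 0.0498
[0.41513556 0.19750678 0.40152177]
[[-0.0022  0.3769 -0.9263]
 [-0.0049 -0.9262 -0.3769]
 [-1.      0.0037  0.0039]] [ 50.1  -0.  -25.5   0.1 -64.9  62. ]
```

View pics/w2.png

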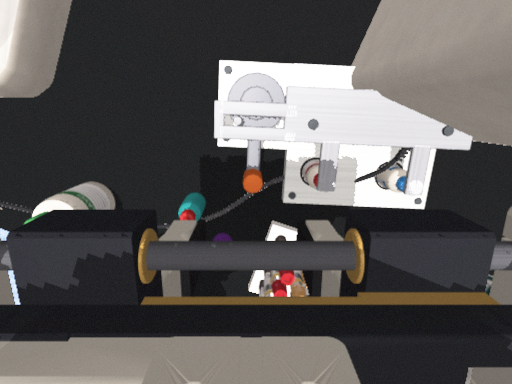

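```bash
python3 - <<'E'
from h import *
np.set_printoptions(precision=4,suppress=True)
crop('w2',205,50,475,220,2.9,'c6')
s=load('w2');s1=load('w1');t=load('top0')
for n,x in (('w1',s1),('w2',s),('t',t)): print(n,blobs(x,(5,150,80),(16,255,255),(240,140,290,200) if n!='t' else (165,190,195,215)))
E
```

```text
w1 [(array([268.49, 160.32]), np.int32(385), array([259, 148,  21,  25], dtype=int32))]
w2 [(array([252.15, 180.78]), np.int32(409), array([242, 169,  21,  25], dtype=int32))]
t [(array([177.58, 203.1 ]), np.int32(86), array([172, 199,  12,   9], dtype=int32))]
```

View pics/c6.png

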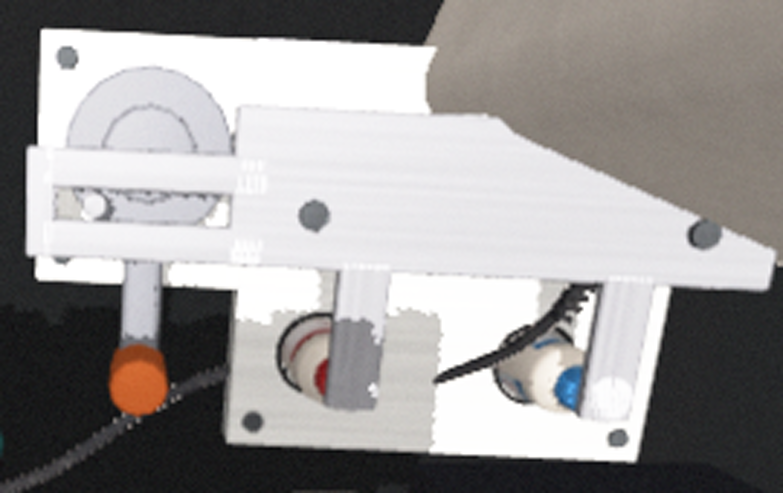

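```bash
python3 - <<'E'
from h import *
np.set_printoptions(precision=4,suppress=True)
s=load('w2')
def cloud(s,m):
    v,u=np.nonzero(m&(s['depth']>0)); return np.array([px(s,a,b,s['depth'][b,a]) for a,b in zip(u,v)])
for n,box in (('w2',(235,160,270,200)),('w1',(250,140,290,180))):
    s=load(n);h=cv2.cvtColor(s['color'],cv2.COLOR_RGB2HSV);m=cv2.inRange(h,(5,130,60),(18,255,255))>0
    k=np.zeros_like(m);k[box[1]:box[3],box[0]:box[2]]=1
    P=cloud(s,m&k); T=P[P[:,2]>.0925]; print(n,len(P),len(T),T.min(0),T.max(0),(T.min(0)+T.max(0))/2,T.mean(0))
# base plate edges via z-band 15..27mm cloud in w2
s=load('w2')
P=cloud(s,np.ones_like(s['depth'],bool)); B=P[(P[:,2]>.013)&(P[:,2]<.03)&(P[:,0]>.36)&(P[:,0]<.56)&(P[:,1]>-.05)&(P[:,1]<.3)]
r=cv2.minAreaRect((B[:,:2]*1000).astype(np.float32)); print(r); print(cv2.boxPoints(r))
for u,v in [(425,208),(283,203),(218,148),(219,62)]: print(px(s,u,v-2 if v>100 else v+2))
pl=P[(abs(P[:,2]-.081)<.004)&(P[:,0]>.4)&(P[:,0]<.6)&(P[:,1]>-.05)&(P[:,1]<.3)]
r=cv2.minAreaRect((pl[:,:2]*1000).astype(np.float32));print('plate',r,np.median(pl[:,2]))
E
```

```text
w2 420 309 [0.4048 0.1836 0.0925] [0.4234 0.2028 0.0974] [0.4141 0.1932 0.095 ] [0.4145 0.1936 0.0953]
w1 407 323 [0.4051 0.1844 0.0925] [0.424 0.203 0.098] [0.4145 0.1937 0.0953] [0.4146 0.1936 0.0953]
((480.1875, 125.34014892578125), (160.38758850097656, 257.9863586425781), 19.520700454711914)
[[361.5005 220.1224]
 [447.7059 -23.0352]
 [598.8745  30.5579]
 [512.6691 273.7155]]
[ 0.4509 -0.0362 -0.0004]
[0.3917 0.1425 0.0194]
[0.4243 0.2403 0.0184]
[0.5088 0.2711 0.0189]
plate ((488.72564697265625, 121.82209777832031), (168.26251220703125, 240.9525146484375), 46.00788879394531) 0.07979458389152033
```

```bash
python3 -m inch '[0.03,0.0025,0.001,2,0,0,0.05, 0.03,0,0,0,0,0,0.05, 0.03,0,0,0,0,0,0.05, 0.03,0,0,0,0,0,0.05, 0.02,0,0,0,0,0,0.05, 0.008,0,0,0,0,0,0.05, 0,0,0,0,0,0,0.05]'; python3 - <<'E'
from h import *
s=snap('wrist','w3'); o=ctrl.get_obs();print(o['tool_pos']);print(rot(o['orientation']).round(4))
E
```

```text
clock: 3.25
tool_pos: [0.4153, 0.1973, 0.2502]
orientation: [72.4, 89.8, -88.8]
force: [0.4, 0.1, 0.8]
opening: 0.0497
[0.41538916 0.19739531 0.2506458 ]
[[ 6.000e-04  3.233e-01 -9.463e-01]
 [-2.500e-03 -9.463e-01 -3.233e-01]
 [-1.000e+00  2.600e-03  2.000e-04]]
```

View pics/w3.png

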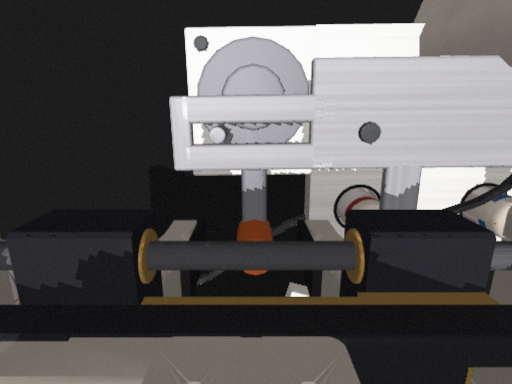

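```bash
python3 -m inch '[0,0.003,0.0015,0,0,0,0.05, 0,0,0,0,0,0,0.03, 0,0,0,0,0,0,0.0, 0,0,0,0,0,0,0.0, 0,0,0,0,0,0,0.0, 0,0,0,0,0,0,0.0]'; python3 - <<'E'
from h import *
o=ctrl.get_obs();print(o['tool_pos'],o['opening'],o['force']);print(rot(o['orientation']).round(4))
E
```

```text
clock: 4.05
tool_pos: [0.4153, 0.1946, 0.253]
orientation: [-177.0, 89.8, 21.8]
force: [-0.2, 0.2, -0.3]
opening: 0.019
[0.41534896 0.194615   0.25298978] 0.01904585875738195 [-0.22176625  0.16240335 -0.26575768]
[[ 3.800e-03  3.223e-01 -9.466e-01]
 [ 1.500e-03 -9.466e-01 -3.223e-01]
 [-1.000e+00 -2.000e-04 -4.100e-03]]
```

```bash
python3 -m inch '[0,-0.0117,-0.001,9,0,0,0, 0,-0.0117,-0.001,9,0,0,0, 0,-0.0117,-0.001,9,0,0,0, 0,-0.0117,-0.001,9,0,0,0, 0,-0.0117,-0.001,9,0,0,0]'; python3 - <<'E'
from h import *
o=ctrl.get_obs();p=o['tool_pos'];print(p,o['opening'],o['force']);print(rot(o['orientation']).round(4))
d=p[:2]-np.array([.485,.2193]);print(np.linalg.norm(d),np.degrees(np.arctan2(d[1],d[0])), np.degrees(np.arctan2(-rot(o['orientation'])[1,1],-rot(o['orientation'])[0,1])))
E
```

```text
clock: 4.68
tool_pos: [0.4184, 0.2506, 0.2529]
orientation: [117.4, 89.7, -90.1]
force: [-3.9, 0.3, 4.2]
opening: 0.019
[0.41843305 0.25064137 0.25291298] 0.01896072042005672 [-3.94219619  0.29223498  4.15528546]
[[-0.     -0.4611 -0.8873]
 [-0.0048 -0.8873  0.4611]
 [-1.      0.0043 -0.0022]]
0.07357608380588461 154.78778190869212 62.53840945901548
```

```bash
python3 -m inch '[0,-0.0117,-0.0005,9,0,0,0, 0,-0.0117,-0.0008,9,0,0,0, 0,-0.0117,-0.0008,9,0,0,0, 0,-0.0117,-0.0008,9,0,0,0, 0,-0.0117,-0.0008,9,0,0,0]'; python3 - <<'E'
from h import *
o=ctrl.get_obs();p=o['tool_pos'];print(p,o['opening'],o['force']);print(rot(o['orientation']).round(4))
d=p[:2]-np.array([.485,.2193]);print(np.linalg.norm(d),np.degrees(np.arctan2(d[1],d[0])), np.degrees(np.arctan2(-rot(o['orientation'])[1,1],-rot(o['orientation'])[0,1])))
s=snap('wrist','w4'); s=snap('top','t4')
E
```

```text
clock: 5.3
tool_pos: [0.4615, 0.2898, 0.2529]
orientation: [144.7, 89.6, -109.1]
force: [-19.3, -3.7, 10.7]
opening: 0.0192
[0.46147844 0.28975143 0.25291714] 0.019150368299935105 [-19.30912094  -3.6968254   10.65389026]
[[-0.0022 -0.96   -0.2801]
 [-0.0062 -0.2801  0.9599]
 [-1.      0.0038 -0.0054]]
0.07427427171522 108.46257365572698 16.266596065849757
```

View pics/w4.png

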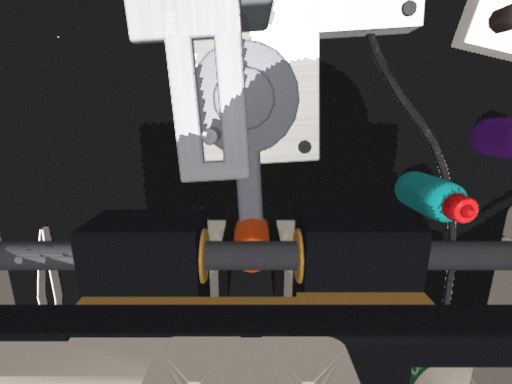

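Lever at about 91° by the tool position, with 19 N pressing against the stop. I'll release and rise.

```bash
python3 -m inch '[0,0.001,0,0,0,0,0.04, 0,0,0,0,0,0,0.05, 0,0,0,0,0,0,0.05, -0.04,0,0,0,0,0,0.05, -0.05,0,0,0,0,0,0.05, -0.05,0,0,0,0,0,0.05, -0.03,0,0,0,0,0,0.05]'; python3 - <<'E'
from h import *
o=ctrl.get_obs();p=o['tool_pos'];print(p,o['opening'],o['force'],o['joint_pos']);print(rot(o['orientation']).round(4))
s=snap('wrist','w5'); s=snap('top','t5'); s=snap('scene','s5')
crop('t5',140,125,300,225,5,'c7')
E
```

```text
clock: 6.28
tool_pos: [0.4608, 0.2898, 0.4244]
orientation: [133.8, 89.1, -120.0]
force: [0.9, -0.5, -0.5]
opening: 0.0501
[0.4607839  0.28979209 0.42443212] 0.05013897122475956 [ 0.92778599 -0.51878088 -0.46662697] [ 52.84211232   7.76764974 -13.86501002   0.12100788 -69.26431409
 -36.60815398]
[[-0.0079 -0.9599 -0.2803]
 [-0.0137 -0.2802  0.9598]
 [-0.9999  0.0114 -0.0109]]
```

View pics/c7.png

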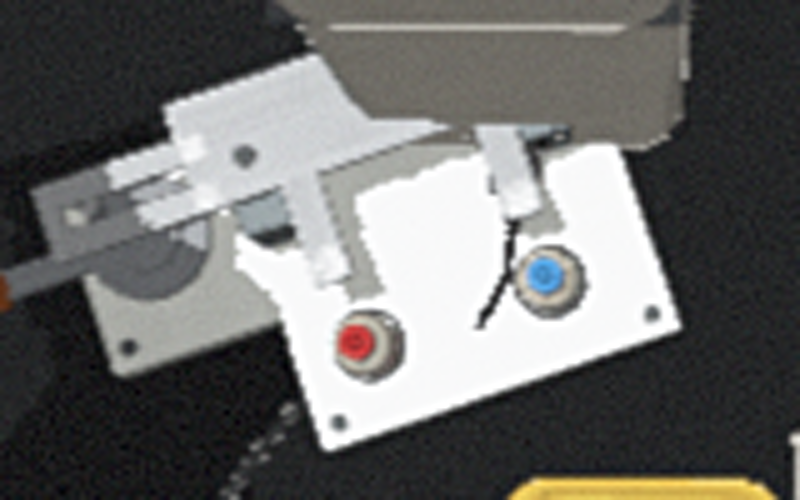

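View pics/s5.png

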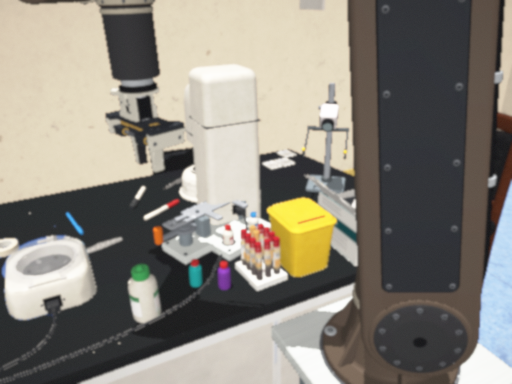

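```bash
python3 -m inch '[0,0,0,10.6,0,0,0.06, 0,0,0,10.6,0,0,0.06, 0,0,0,10.6,0,0,0.06, 0,0,0,10.6,0,0,0.06, 0,0,0,10.6,0,0,0.06, 0,0,0,10.6,0,0,0.06, 0,0,0,10.6,0,0,0.06, 0,0,0,10.6,0,0,0.06, 0,0,0,10.6,0,0,0.06, 0,0,0,10.6,0,0,0.06, 0,-0.04,0,0,0,0,0.06, 0,-0.04,0,0,0,0,0.06, 0,-0.04,0,0,0,0,0.06]'; python3 - <<'E'
from h import *
o=ctrl.get_obs();p=o['tool_pos'];print(p,o['opening'],o['force'],o['joint_pos']);print(rot(o['orientation']).round(4))
s=snap('wrist','w6')
E
```

```text
clock: 8.05
tool_pos: [0.4547, 0.1663, 0.4081]
orientation: [-129.9, 87.6, -131.3]
force: [0.7, -0.5, -0.3]
opening: 0.0601
[0.45471729 0.16627728 0.4081029 ] 0.06006671016499007 [ 0.74883278 -0.51560457 -0.27629637] [  43.52211329    2.91994406  -21.61098649    0.23707409  -67.90745653
 -135.00837172]
[[-0.0282  0.0238  0.9993]
 [-0.0321  0.9992 -0.0247]
 [-0.9991 -0.0328 -0.0274]]
```

View pics/w6.png

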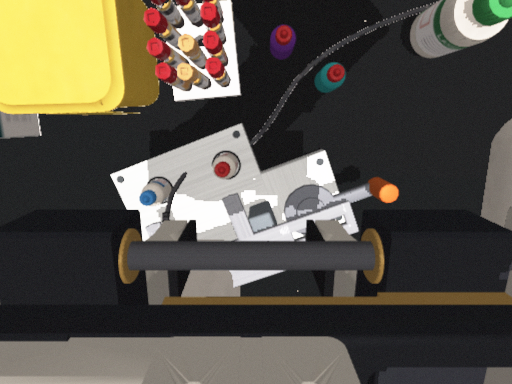

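```bash
cat >> h.py <<'E'
def axes(xdir,ydir):
    x=np.array(xdir,float);x/=np.linalg.norm(x);y=np.array(ydir,float);y-=x*(x@y);y/=np.linalg.norm(y)
    return np.stack([x,y,np.cross(x,y)],1)
def delta(p,Rd):
    o=ctrl.get_obs();Rc=rot(o['orientation'])
    print('shift tool mm',(1e3*Rc.T@(np.array(p)-o['tool_pos'])).round(1),'rotvec deg',np.degrees(R.from_matrix(Rc.T@Rd).as_rotvec()).round(2))
E
python3 - <<'E'
from h import *
delta([.465,.06,.37],axes([0,0,-1],[0,1,0]))
E
```

```text
shift tool mm [  41.2 -101.2   15. ] rotvec deg [-1.44 -1.66  1.91]
```

```bash
python3 -m inch '[0.0,-0.03,0.005,0,-1.66,1.91,0.06, 0.0,-0.035,0.005,0,0,0,0.06, 0.02,-0.035,0.005,0,0,0,0.06, 0.02,0,0,0,0,0,0.06, 0,0,0,0,0,0,0.06]'; python3 - <<'E'
from h import *
o=ctrl.get_obs();p=o['tool_pos'];print(p,o['joint_pos']);print(rot(o['orientation']).round(4))
s=snap('wrist','w7'); crop('w7',130,100,400,300,2.9,'c8')
E
```

```text
clock: 8.72
tool_pos: [0.4644, 0.057, 0.3632]
orientation: [-151.3, 89.7, -152.9]
force: [-0.5, -0.7, 0.0]
opening: 0.0596
[0.46442304 0.05699261 0.3631956 ] [ 3.11842908e+01  2.79048840e+00 -2.78788509e+01 -2.74799923e-02
 -5.96654579e+01 -1.22752541e+02]
[[-0.0052  0.0276  0.9996]
 [-0.0027  0.9996 -0.0276]
 [-1.     -0.0028 -0.0051]]
```

View pics/w7.png

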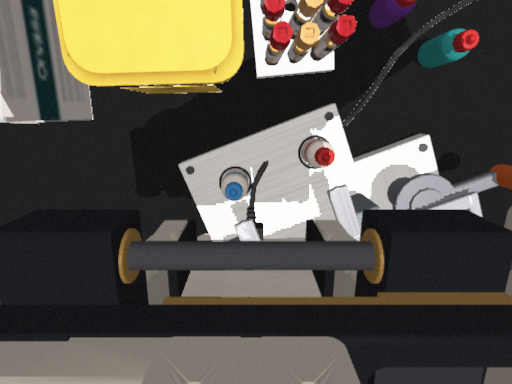

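View pics/c8.png

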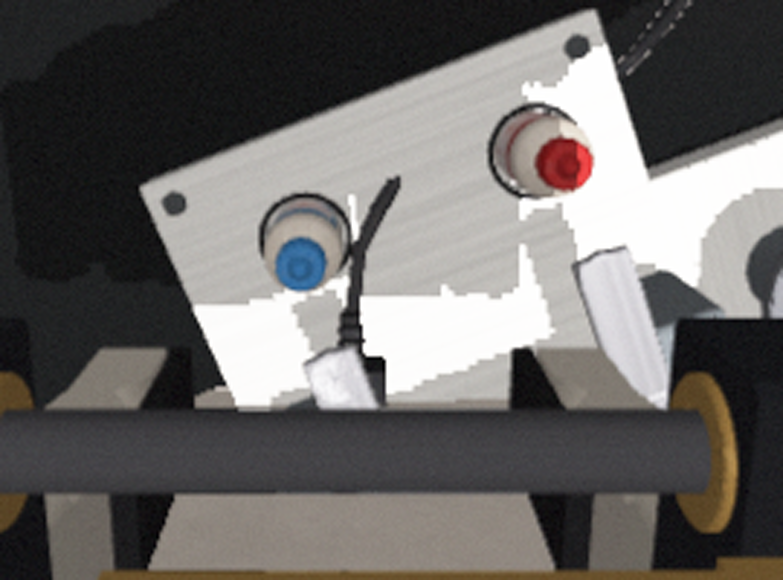

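```bash
python3 - <<'E'
from h import *
np.set_printoptions(precision=4,suppress=True)
s=load('w7')
K=np.array([.4145,.1936]);C=np.array([[.940,.342],[-.342,.940]])
def cl(p): return np.append(C@(p[:2]-K)*1e3+[-25,120],p[2]*1e3).round(1)
for u,v in [(395,183),(385,200),(372,222),(362,245),(357,270),(353,290),(350,310),(348,330),(346,345),(370,370)]:
    x,y=130+u/2.9,100+v/2.9; print(u,v,cl(px(s,round(x),round(y))), cl(px(load('w7'),x,y,float(s['depth'][round(y),round(x)]) or .3)))
def cloud(m):
    v,u=np.nonzero(m&(s['depth']>0)); return np.array([px(s,a,b,s['depth'][b,a]) for a,b in zip(u,v)])
h=cv2.cvtColor(s['color'],cv2.COLOR_RGB2HSV)
for nm,m in (('blue',cv2.inRange(h,(95,120,60),(125,255,255))),('red',cv2.inRange(h,(172,120,60),(180,255,255))|cv2.inRange(h,(0,150,60),(4,255,255)))):
    k=np.zeros_like(m);k[140:205,215:345]=1
    P=cloud((m>0)&(k>0)); T=P[P[:,2]>.0695]; print(nm,len(P),len(T),P[:,2].max(),T.mean(0),(T.min(0)+T.max(0))/2,cl(T.mean(0)))
delta([.4705,.039,.363],axes([0,0,-1],[0,1,0]))
E
```

```text
395 183 [-33.8  -6.7  21.1] [-33.8  -6.6  21.9]
385 200 [-29.7 -11.9  25.2] [-30.1 -12.   26.4]
372 222 [-24.9 -19.5  31.5] [-25.4 -19.   32.4]
362 245 [-20.3 -24.7  36.7] [-19.6 -25.1  35.6]
357 270 [-13.6 -29.5  42.8] [-13.5 -29.5  42.8]
353 290 [ -8.3 -32.7  47. ] [ -8.4 -33.   47.2]
350 310 [ -3.1 -35.8  51.4] [ -3.6 -36.   52.3]
348 330 [  1.7 -38.8  56.7] [  1.2 -38.6  57.6]
346 345 [  2.4 -40.   68.3] [ -0.5 -38.5  77.2]
370 370 [ 16.1 -36.   62.5] [ 15.4 -36.2  62.9]
blue 233 42 0.07323644286795233 [0.4681 0.0386 0.0707] [0.4685 0.0383 0.0714] [-27.6 -44.1  70.7]
red 255 43 0.07273268833435592 [0.4379 0.1228 0.0708] [0.438  0.1227 0.0712] [-27.2  45.4  70.8]
shift tool mm [  1.1 -18.1   6.2] rotvec deg [-1.55 -0.22  0.14]
```

```bash
python3 - <<'E'
from h import *
np.set_printoptions(precision=3,suppress=True,linewidth=150)
def cloud(s):
    v,u=np.nonzero(s['depth']>0); d=s['depth'][v,u];K=s['K']
    p=np.stack([(u-K[0,2])/K[0,0]*d,-(v-K[1,2])/K[1,1]*d,-d,np.ones_like(d)],1); return (p@s['T'].T)[:,:3]
P=np.concatenate([cloud(load(n)) for n in ('top0','t5','w1','w2','w7','w6','scene0')])
print('wall: min x per (y,z)')
for z in np.arange(.09,.4,.03):
    print('%.2f'%z,[ '%.3f'%np.percentile(q[:,0],3) if len(q:=P[(abs(P[:,2]-z)<.015)&(abs(P[:,1]-y)<.01)&(P[:,0]>.5)&(P[:,0]<.75)])>5 else '--' for y in np.arange(-.06,.2,.02)])
t=cloud(load('top0'))
b=t[(t[:,2]>.125)&(t[:,2]<.15)&(t[:,0]<.43)&(t[:,1]<.1)&(t[:,1]>-.1)&(t[:,0]>.2)];print('bin',b.min(0),b.max(0))
b=t[(t[:,2]>.05)&(t[:,2]<.13)&(t[:,0]<.43)&(t[:,1]<.16)&(t[:,1]>.05)&(t[:,0]>.2)];print('tubes',b.min(0),b.max(0))
b=t[(t[:,2]>.08)&(t[:,2]<.26)&(t[:,0]<.44)&(t[:,1]<-.08)&(t[:,1]>-.45)&(t[:,0]>.2)];print('box',b.min(0),b.max(0)); 
for z in (.09,.12,.15,.18,.21,.23): 
    q=b[b[:,2]>z];print(z,np.percentile(q,1,0),np.percentile(q,99,0))
E
```

```text
wall: min x per (y,z)
0.09 ['0.733', '0.730', '0.539', '0.526', '0.518', '0.501', '0.501', '0.501', '0.501', '0.502', '0.501', '0.501', '0.501']
0.12 ['--', '--', '0.538', '0.534', '0.535', '0.535', '0.535', '0.534', '0.535', '0.535', '0.553', '--', '--']
0.15 ['--', '--', '0.541', '0.533', '0.533', '0.533', '0.534', '0.535', '0.534', '0.535', '0.554', '--', '--']
0.18 ['--', '--', '0.540', '0.533', '0.533', '0.532', '0.534', '0.533', '0.534', '0.536', '0.554', '--', '--']
0.21 ['--', '--', '0.541', '0.534', '0.533', '0.533', '0.533', '0.533', '0.534', '0.536', '0.554', '--', '--']
0.24 ['--', '--', '0.541', '0.533', '0.533', '0.533', '0.532', '0.533', '0.533', '0.536', '0.554', '--', '--']
0.27 ['--', '--', '0.542', '0.534', '0.532', '0.533', '0.533', '0.533', '0.533', '0.535', '0.554', '--', '--']
0.30 ['--', '--', '0.538', '0.533', '0.532', '0.533', '0.533', '0.533', '0.533', '0.535', '0.540', '--', '--']
0.33 ['--', '--', '0.540', '0.534', '0.534', '0.534', '0.533', '0.533', '0.534', '0.536', '0.552', '--', '--']
0.36 ['--', '--', '0.543', '0.534', '0.535', '0.535', '0.534', '0.535', '0.534', '0.536', '0.551', '--', '--']
0.39 ['--', '--', '0.546', '0.534', '0.533', '0.534', '0.534', '0.534', '0.534', '0.536', '--', '--', '--']
bin [ 0.239 -0.1    0.125] [0.387 0.058 0.15 ]
tubes [0.25 0.05 0.05] [0.43  0.136 0.13 ]
box [ 0.214 -0.45   0.08 ] [ 0.437 -0.081  0.247]
0.09 [ 0.22  -0.445  0.091] [ 0.432 -0.083  0.244]
0.12 [ 0.219 -0.244  0.12 ] [ 0.394 -0.081  0.245]
0.15 [ 0.218 -0.241  0.151] [ 0.393 -0.081  0.245]
0.18 [ 0.217 -0.238  0.181] [ 0.392 -0.113  0.246]
0.21 [ 0.24  -0.222  0.213] [ 0.394 -0.194  0.246]
0.23 [ 0.24  -0.216  0.232] [ 0.394 -0.194  0.246]
```

```bash
cat > srch.py <<'E'
from h import *
K=np.array([.4145,.1936]);c,s_=np.cos(np.radians(20)),np.sin(np.radians(20))
def w(x,y,z): # clamp mm -> world
    d=np.array([x+25,y-120])/1e3; return np.array([K[0]+c*d[0]-s_*d[1],K[1]+s_*d[0]+c*d[1],z/1e3])
def grid(x0,x1,y0,y1,z0,z1,st=4):
    f=lambda a,b:np.linspace(a,b,max(2,int(abs(b-a)/st)+1))
    return np.array(np.meshgrid(f(x0,x1),f(y0,y1),f(z0,z1))).reshape(3,-1).T
W=lambda G:np.array([w(*g) for g in G])
cab=np.array([[27,9,62],[17,12,48],[8,17.5,39],[5,20,36],[0,26,32],[-5,32.5,26],[-9,38,21.5]])+[-25,-45,0]
cab=np.concatenate([np.linspace(a,b,8) for a,b in zip(cab[:-1],cab[1:])])
obs={'cable':(W(cab),2.5),'tongue':(W(np.concatenate([grid(0,40,-54,-36,74,80),grid(0,40,36,54,74,80),grid(40,80,-60,120,74,80,6)])),0),
'base':(W(grid(-62,40,-90,90,20,20,6)),0),'red':(W(grid(-38,-12,32,58,20,72,6)),0),
'wall':(1e-3*grid(534,560,-26,145,80,400,8),0),'bin':(1e-3*grid(250,388,-100,58,100,135,8),0),'tubes':(1e-3*grid(330,405,58,130,60,112,8),0)}
def boxd(P,lo,hi):
    q=np.maximum(np.maximum(lo-P,P-hi),0); inn=np.minimum(np.maximum(lo-P,P-hi).max(1),0); return np.linalg.norm(q,axis=1)+inn
def clear(g,Rt,half):
    out={}
    for k,(P,r) in obs.items():
        L=(P-g)@Rt*1e3
        B={'f+':([-47,half,-10],[19,half+22,10]),'f-':([-47,-half-22,-10],[19,-half,10]),'body':([-170,-97,-39],[-47,97,39]),'cam':([-160,-45,-90],[-115,45,-39])}
        for n,(lo,hi) in B.items(): out[k,n]=boxd(L,np.array(lo),np.array(hi)).min()-r
    return out
E
cat > s2.py <<'E'
from srch import *
res=[]
for az in range(80,150,5):
  for th in range(0,40,5):
    y=np.array([np.cos(np.radians(az)),np.sin(np.radians(az)),0])
    n=np.array([y[1],-y[0],0]) # z-tool horizontal (rear)
    t=np.radians(th); x=np.array([n[0]*np.sin(t),n[1]*np.sin(t),-np.cos(t)])
    Rt=axes(x,y)
    for gz in range(38,68,3):
      for off in (-6,-3,0,3):   # grasp pt shift along tool z horizontally
        g=w(-25,-45,gz)+n*off/1e3
        m=min(min(clear(g,Rt,h).values()) for h in (14,20))
        m2=min(min(clear(g-x*a,Rt,20).values()) for a in (.02,.04))
        # contact: bottle axis line z in 12..49 within pad rect (tool x -19..19, tool z -9.5..9.5)
        L=(np.array([w(-25,-45,z) for z in np.arange(10,49.5,.5)])-g)@Rt*1e3
        con=((abs(L[:,0])<18)&(abs(L[:,2])<9)).sum()*.5
        res.append((min(m,m2),con,az,th,gz,off))
res=np.array(res)
for mn in (2,3,4,6):
    q=res[res[:,0]>=mn]; q=q[np.argsort(-q[:,1]-q[:,0]*.01)][:6]; print(mn);print(q.round(1))
E
python3 s2.py
```

```text
2
[[  3.2   2.  100.    0.   65.   -6. ]
 [  2.2   2.   95.    0.   65.   -6. ]]
3
[[  3.2   2.  100.    0.   65.   -6. ]]
4
[]
6
[]
```

```bash
python3 - <<'E'
from srch import *
for az,th,gz,off in [(90,0,50,0),(110,0,50,0),(110,15,50,0),(120,15,50,0),(130,15,50,0),(130,0,55,0),(148,0,45,0)]:
    y=np.array([np.cos(np.radians(az)),np.sin(np.radians(az)),0]);n=np.array([y[1],-y[0],0]);t=np.radians(th)
    x=np.array([n[0]*np.sin(t),n[1]*np.sin(t),-np.cos(t)]);g=w(-25,-45,gz)+n*off/1e3
    cl=clear(g,axes(x,y),20); print((az,th,gz),[(k,round(float(v),1)) for k,v in sorted(cl.items(),key=lambda a:a[1])[:5]])
print(w(-25,-45,39))
E
```

```text
(90, 0, 50) [(('cable', 'f+'), -5.2), (('tongue', 'f+'), 10.8), (('base', 'f+'), 11.0), (('base', 'f-'), 11.0), (('tongue', 'body'), 17.0)]
(110, 0, 50) [(('cable', 'f+'), -5.2), (('tubes', 'body'), -2.8), (('wall', 'body'), -1.8), (('base', 'f+'), 11.0), (('base', 'f-'), 11.0)]
(110, 15, 50) [(('tubes', 'body'), -14.8), (('cable', 'f+'), -5.2), (('bin', 'cam'), 2.8), (('bin', 'body'), 7.9), (('base', 'f+'), 9.3)]
(120, 15, 50) [(('tubes', 'body'), -20.9), (('cable', 'f+'), -4.2), (('wall', 'body'), -1.4), (('bin', 'body'), -1.0), (('bin', 'cam'), 2.8)]
(130, 15, 50) [(('tubes', 'body'), -21.7), (('bin', 'body'), -11.7), (('wall', 'body'), -9.8), (('cable', 'f+'), -3.2), (('bin', 'cam'), 2.8)]
(130, 0, 55) [(('wall', 'body'), -19.5), (('tubes', 'body'), -10.0), (('cable', 'f+'), -0.9), (('tongue', 'f-'), 10.8), (('bin', 'body'), 12.0)]
(148, 0, 45) [(('wall', 'body'), -26.6), (('tubes', 'body'), -20.0), (('bin', 'body'), -11.5), (('cable', 'f+'), 3.5), (('tongue', 'f-'), 4.2)]
[0.47093332 0.03855072 0.039     ]
```

```bash
python3 - <<'E'
from h import *
np.set_printoptions(precision=1,suppress=True,linewidth=150)
s=load('w7');v,u=np.nonzero(s['depth']>0)
P=np.array([px(s,a,b,s['depth'][b,a]) for a,b in zip(u,v) if 140<b<210 and 200<a<350])
for nm,c0 in (('blue',(.4685,.0386)),('red',(.438,.1227))):
  for z in np.arange(26,76,3):
    q=P[(abs(P[:,2]*1e3-z)<1.5)];r=np.hypot(q[:,0]-c0[0],q[:,1]-c0[1])*1e3;q=q[r<19];r=r[r<19]
    if len(q): print(nm,z,len(q),'r pct',np.percentile(r,[5,25,50,75,95]),'ctr y',1e3*(q[:,1].min()+q[:,1].max())/2,'wid y',1e3*(q[:,1].max()-q[:,1].min()), 'minx',1e3*q[:,0].min())
crop('s5',215,190,285,245,10,'c9')
E
```

```text
blue 26 12 r pct [12.3 12.4 12.5 12.8 13.3] ctr y 40.069937586935474 wid y 21.76718681276717 minx 456.0854527808845
blue 29 11 r pct [12.3 12.4 12.6 12.8 13.3] ctr y 38.61309853884159 wid y 20.870159445836503 minx 455.6939518613928
blue 32 10 r pct [12.4 12.5 12.6 12.8 13.3] ctr y 38.71510984731848 wid y 24.68145080392886 minx 455.9673138641564
blue 35 21 r pct [12.5 12.7 13.2 17.6 18.8] ctr y 43.10390845147287 wid y 28.402254646017706 minx 455.5886981888468
blue 38 20 r pct [12.5 12.7 13.  17.1 18.7] ctr y 42.55553114215927 wid y 29.354015709697393 minx 455.9256955809126
blue 41 29 r pct [12.4 12.7 13.2 17.8 18.7] ctr y 42.18238913067877 wid y 29.952763272500793 minx 455.485105535692
blue 44 18 r pct [12.6 12.7 13.1 18.  18.6] ctr y 41.743089819636424 wid y 26.48330672669661 minx 455.7214553657121
blue 47 38 r pct [12.1 12.4 12.7 12.9 13.1] ctr y 38.964569307951336 wid y 24.66192214476821 minx 455.69087376761934
blue 50 43 r pct [11.  11.9 12.3 12.7 13.2] ctr y 38.40661006663264 wid y 25.791222131820348 minx 455.8592605380924
blue 53 188 r pct [ 8.1  9.8 10.8 11.7 12.7] ctr y 38.121
[... 2041 characters left out ...]
6331309 wid y 17.609981876604646 minx 429.2922061451097
red 59 17 r pct [7.4 7.6 8.  8.1 8.4] ctr y 118.73031793535536 wid y 8.341914158720682 minx 429.99949781003033
red 62 16 r pct [7.6 7.7 7.8 8.  8.1] ctr y 120.25139336635156 wid y 10.809129235523379 minx 430.4357066380217
red 65 23 r pct [5.9 7.6 7.7 7.9 8.1] ctr y 121.50924816171431 wid y 13.885691238073788 minx 430.0007474949416
red 68 194 r pct [3.6 4.9 6.  7.  7.7] ctr y 123.18609980277346 wid y 15.525044566622528 minx 430.6752107939247
red 71 43 r pct [0.7 1.8 2.3 3.  3.5] ctr y 122.67996059479181 wid y 6.383601509880918 minx 434.8461043400655
red 74 1 r pct [2. 2. 2. 2. 2.] ctr y 120.67523181118526 wid y 0.0 minx 437.9935047964864
```

View pics/c9.png

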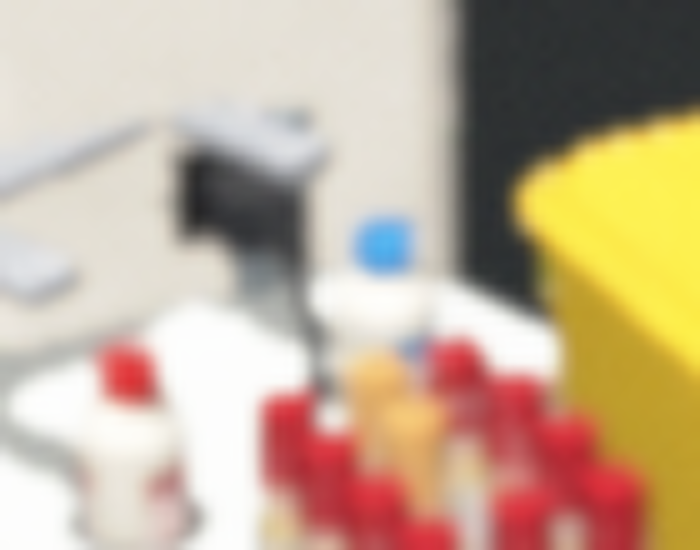

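Gripping the body would put a finger on the cable tail (the clearance search fails by about 5 mm, and turning further hits the cabinet wall). The cap is a 15.6 mm cylinder from z 57 to 68 mm, above the cable, so I'll grip that with the jaws along world y.

```bash
python3 - <<'E'
from srch import *
cl=clear(np.array([.469,.0385,.077]),axes([0,0,-1],[0.03,1,0]),20); print([(k,round(float(v),1)) for k,v in sorted(cl.items(),key=lambda a:a[1])[:5]])
delta([.469,.0385,.30],axes([0,0,-1],[.03,1,0]))
E
python3 -m inch '[0.012,-0.018,0.004,0,-0.22,0.14,0.04, 0.02,0,0,0,0,0,0.04, 0.02,0,0,0,0,0,0.04, 0.01,0,0,0,0,0,0.04, 0,0,0,0,0,0,0.04]'; python3 - <<'E'
from h import *
s=snap('wrist','w8');crop('w8',130,100,400,300,2.9,'c10')
delta([.469,.0385,.237],axes([0,0,-1],[.03,1,0]))
h=cv2.cvtColor(s['color'],cv2.COLOR_RGB2HSV);m=cv2.inRange(h,(95,120,60),(125,255,255))>0
v,u=np.nonzero(m&(s['depth']>0));P=np.array([px(s,a,b,s['depth'][b,a]) for a,b in zip(u,v)]);P=P[(abs(P[:,0]-.469)<.02)&(abs(P[:,1]-.0385)<.02)]
T=P[P[:,2]>.066];print(len(T),(T.min(0)+T.max(0))/2,T.mean(0),T[:,2].max())
print(rot(ctrl.get_obs()['orientation']).round(4))
E
```

```text
[(('cable', 'f+'), 6.4), (('tongue', 'f+'), 12.0), (('wall', 'body'), 23.3), (('tongue', 'f-'), 28.0), (('tubes', 'body'), 28.2)]
shift tool mm [ 64.1 -18.5   5. ] rotvec deg [ 0.17 -0.22  0.14]
clock: 9.4
tool_pos: [0.47, 0.0412, 0.3036]
orientation: [13.6, 89.8, 12.3]
force: [-0.5, -0.2, 0.8]
opening: 0.0398
shift tool mm [67.1 -2.8 -1.4] rotvec deg [ 0.43  0.28 -0.08]
336 [0.46797065 0.03846156 0.06912508] [0.46766403 0.03854066 0.068415  ] 0.07224750633834959
[[ 0.005   0.0225  0.9997]
 [ 0.0012  0.9997 -0.0225]
 [-1.      0.0013  0.005 ]]
```

View pics/c10.png

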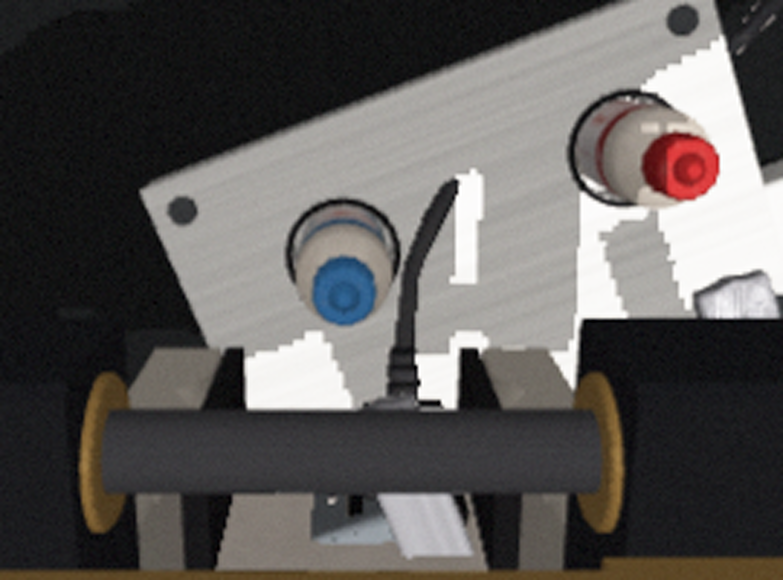

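```bash
python3 -m inch '[0.0,-0.003,-0.002,0,0.25,0,0.04, 0.025,0,0,0,0,0,0.04, 0.025,0,0,0,0,0,0.04, 0.01,0,0,0,0,0,0.04, 0,0,0,0,0,0,0.04]'; python3 - <<'E'
from h import *
s=snap('wrist','w9');o=ctrl.get_obs();print(o['tool_pos'],o['force']);print(rot(o['orientation']).round(4))
E
```

```text
clock: 10.07
tool_pos: [0.4695, 0.0389, 0.2468]
orientation: [32.7, 89.6, 31.5]
force: [-0.2, 0.3, 0.1]
opening: 0.04
[0.46970949 0.03896382 0.2471493 ] [0.15423891 0.09774036 0.40392659]
[[ 0.0074  0.021   0.9998]
 [ 0.0044  0.9998 -0.021 ]
 [-1.      0.0045  0.0073]]
```

View pics/w9.png

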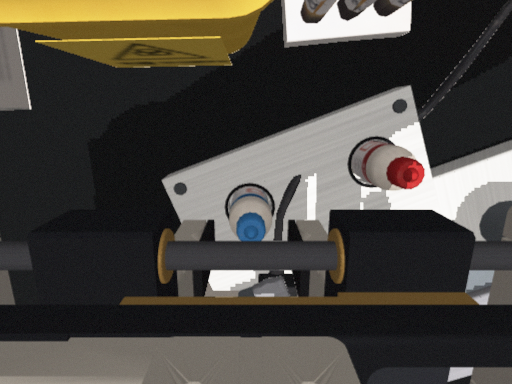

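```bash
python3 -m inch '[0.006,-0.001,-0.001,0,0.5,0.2,0.04, 0.005,0,-0.001,0,0,0,0.04, 0,0,0,0,0,0,0.025, 0,0,0,0,0,0,0, 0,0,0,0,0,0,0, 0,0,0,0,0,0,0, 0,0,0,0,0,0,0]'; python3 - <<'E'
from h import *
s=snap('wrist','w10');o=ctrl.get_obs();print(o['tool_pos'],o['force'],o['opening']);print(rot(o['orientation']).round(4))
E
```

```text
clock: 11.0
tool_pos: [0.4683, 0.0383, 0.2375]
orientation: [83.6, 89.4, 82.4]
force: [0.1, 0.1, -0.1]
opening: 0.0123
[0.46829395 0.03834205 0.23744682] [-0.1797465  -0.59313128 -0.03873669] 0.011940297954926784
[[ 0.0013  0.0206  0.9998]
 [ 0.0098  0.9997 -0.0206]
 [-1.      0.0098  0.0011]]
```

View pics/w10.png

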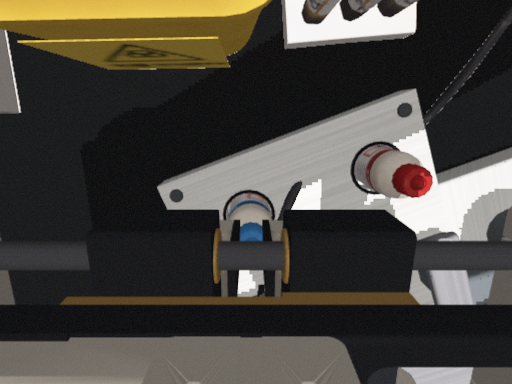

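```bash
python3 -m inch '[0,0,0,0,0,0,0, 0,0,0,0,0,0,0]'; python3 - <<'E'
from h import *
s=snap('wrist','w11');crop('w11',190,170,320,310,4,'c11');o=ctrl.get_obs();print(o['tool_pos'],o['opening'])
E
```

```text
clock: 11.3
tool_pos: [0.4683, 0.0384, 0.2374]
orientation: [83.7, 89.4, 82.5]
force: [0.3, -0.6, -0.9]
opening: 0.0116
[0.46830181 0.03834722 0.2374603 ] 0.01201240435204177
```

View pics/c11.png

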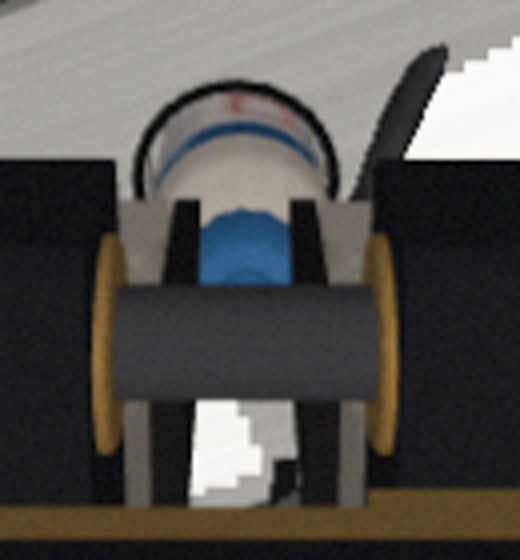

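```bash
python3 -m inch '[-0.01,0,0,0,0,0,0, -0.015,0,0,0,0,0,0, -0.02,0,0,0,0,0,0, -0.02,0,0,0,0,0,0, -0.02,0,0,0,0,0,0, 0,0,0,0,0,0,0]'; python3 - <<'E'
from h import *
s=snap('wrist','w12');snap('scene','s12');crop('s12',210,130,290,240,5,'c12');crop('w12',150,100,400,300,2.5,'c13');o=ctrl.get_obs();print(o['tool_pos'],o['opening'],o['force'])
E
```

```text
clock: 12.1
tool_pos: [0.4682, 0.0374, 0.3283]
orientation: [75.8, 89.4, 74.6]
force: [-0.3, 0.3, -0.7]
opening: 0.0113
[0.46755122 0.03712744 0.32655363] 0.011829328842838844 [ 0.2687767  -0.05391847 -0.70716434]
```

View pics/c12.png

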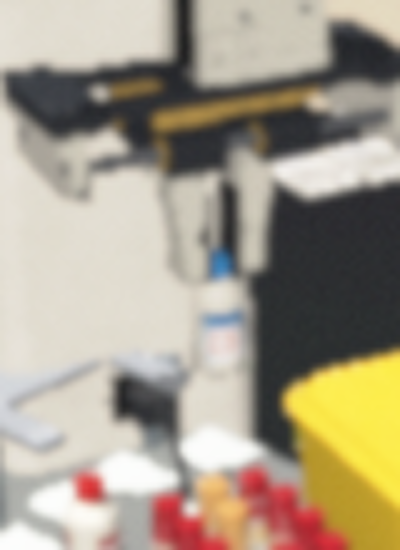

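View pics/c13.png

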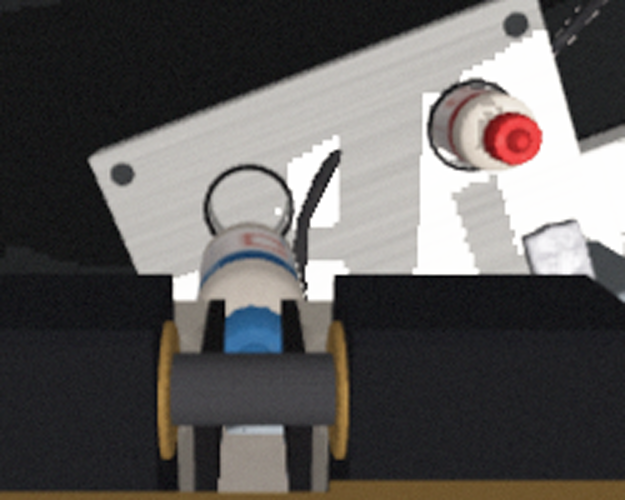

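```bash
cat > s3.py <<'E'
from h import *
np.set_printoptions(precision=4,suppress=True)
t=load('top0');s=load('scene0')
def atz(s,u,v,z):
    a,d=ray(s,u,v); return a+d*(z-a[2])/d[2]
# ball centroids weighted
def cen(s,c,r=5):
    h=s['color'].astype(float); u0,v0=[int(round(q)) for q in c]
    vv,uu=np.mgrid[v0-r:v0+r+1,u0-r:u0+r+1]; p=h[v0-r:v0+r+1,u0-r:u0+r+1]
    wgt=np.clip(np.minimum(p[...,0],p[...,1])-p[...,2]-40,0,None); return (uu*wgt).sum()/wgt.sum(),(vv*wgt).sum()/wgt.sum()
A=[cen(t,(346,134)),cen(t,(391,172))];B=[cen(s,(303,149),4),cen(s,(345,151.5),4)]
print(A,B)
pts=[tri([(t,*a),(s,*b)]) for a,b in zip(A,B)];print(pts)
print('top at z .183',[atz(t,*a,.183) for a in A])
print('depth top',[px(t,*a)for a in A],'scene',[px(s,*b) for b in B])
d=pts[0][0]-pts[1][0];print(np.degrees(np.arctan2(d[1],d[0])),np.linalg.norm(d))
d=atz(t,*A[0],.183)-atz(t,*A[1],.183);print('top az',np.degrees(np.arctan2(d[1],d[0])),np.linalg.norm(d))
E
python3 s3.py; python3 - <<'E'
from h import *
snap('top','t12');crop('t12',330,50,470,195,4,'c14')
E
```

```text
[(np.float64(345.9153746770026), np.float64(134.18927648578813)), (np.float64(391.1763565891473), np.float64(171.65762273901808))] [(np.float64(303.0633484162896), np.float64(148.60331825037707)), (np.float64(344.6680107526882), np.float64(151.31182795698925))]
[(array([ 0.5492, -0.1586,  0.184 ]), [np.float64(1.52), np.float64(1.52)]), (array([ 0.4748, -0.2471,  0.1839]), [np.float64(1.16), np.float64(1.16)])]
top at z .183 [array([ 0.5502, -0.1575,  0.183 ]), array([ 0.4755, -0.2464,  0.183 ])]
depth top [array([ 0.5495, -0.1568,  0.1869]), array([ 0.475 , -0.2452,  0.1875])] scene [array([ 0.5477, -0.1594,  0.1843]), array([ 0.473 , -0.2471,  0.1846])]
49.93350446406376 0.11565233979793513
top az 49.965531162391514 0.11609247922607584
```

```bash
cat > s4.py <<'E'
from h import *
np.set_printoptions(precision=3,suppress=True,linewidth=150)
def cloud(s):
    v,u=np.nonzero(s['depth']>0); d=s['depth'][v,u];K=s['K']
    p=np.stack([(u-K[0,2])/K[0,0]*d,-(v-K[1,2])/K[1,1]*d,-d,np.ones_like(d)],1); return (p@s['T'].T)[:,:3]
P=np.concatenate([cloud(load('top0')),cloud(load('scene0'))])
box=P[(P[:,0]>.2)&(P[:,0]<.41)&(P[:,1]<-.05)&(P[:,1]>-.45)&(P[:,2]>.08)&(P[:,2]<.26)]
lab=P[(P[:,0]>.43)&(P[:,0]<.75)&(P[:,1]<-.1)&(P[:,1]>-.5)&(P[:,2]>.03)&(P[:,2]<.4)]
F=np.array([.5106,-.2012,.1876]);zf=np.array([-.3237,.2717,.9063]);L=np.array([.6428,.766,0])
from srch import boxd
def pose(psi):
    y=R.from_rotvec(np.radians(psi)*zf).apply(L); return axes(-zf,y)
if __name__=='__main__':
  print('lab top z',lab[:,2].max(), lab[lab[:,2]>.22].mean(0))
  for psi in range(-50,51,10):
    Rt=pose(psi);g=F+zf*.0395;half=8;out=[]
    for k,Q in (('box',box),('lab',lab)):
        l=(Q-g)@Rt*1e3
        for n,lo,hi in (('f+',[-47,half,-10],[19,half+22,10]),('f-',[-47,-half-22,-10],[19,-half,10]),('body',[-170,-97,-39],[-47,97,39]),('cam',[-160,-45,-90],[-115,45,-39]),('bottle',[6,-14,-14],[73,14,14])):
            out.append((k+n,round(float(boxd(l,np.array(lo),np.array(hi)).min()))))
    print(psi,np.degrees(np.arctan2(Rt[1,1],Rt[0,1])).round(),sorted(out,key=lambda a:a[1])[:4])
E
python3 s4.py; python3 - <<'E'
from h import *
from s4 import pose,F,zf
for psi in (0,20): 
    print(pose(psi).round(3)); delta(F+zf*.1985,pose(psi))
E
```

```text
lab top z 0.33673927399343384 [ 0.614 -0.284  0.272]
-50 3.0 [('boxbody', -2), ('labbottle', 32), ('labf-', 36), ('labf+', 39)]
-40 13.0 [('boxbody', -2), ('labf-', 32), ('labbottle', 32), ('labf+', 35)]
-30 22.0 [('boxbody', -2), ('labf-', 30), ('labf+', 32), ('labbottle', 33)]
-20 32.0 [('boxbody', -2), ('labf-', 29), ('labf+', 30), ('labbottle', 35)]
-10 41.0 [('boxbody', 3), ('labf+', 30), ('labf-', 30), ('labbottle', 37)]
0 50.0 [('boxbody', 17), ('labf-', 30), ('labf+', 31), ('labbottle', 38)]
10 59.0 [('boxbody', 29), ('labf-', 30), ('labf+', 31), ('labbottle', 37)]
20 68.0 [('labf-', 29), ('labf+', 30), ('labbottle', 35), ('boxbody', 41)]
30 78.0 [('labf+', 30), ('labf-', 30), ('labbottle', 33), ('boxbody', 49)]
40 87.0 [('labf+', 32), ('labbottle', 32), ('labf-', 33), ('boxbody', 53)]
50 97.0 [('labbottle', 32), ('labf+', 35), ('labf-', 37), ('boxbody', 54)]
[[ 0.324  0.643  0.694]
 [-0.272  0.766 -0.583]
 [-0.906 -0.     0.423]]
shift tool mm [ -43.1 -184.4  -17.3] rotvec deg [ 38.09 -24.26  -8.92]
[[ 0.324  0.367  0.872]
 [-0.272  0.919 -0.285]
 [-0.906 -0.145  0.397]]
shift tool mm [ -43.1 -184.4  -17.3] rotvec deg [ 18.43 -22.02 -12.81]
```

View pics/c14.png

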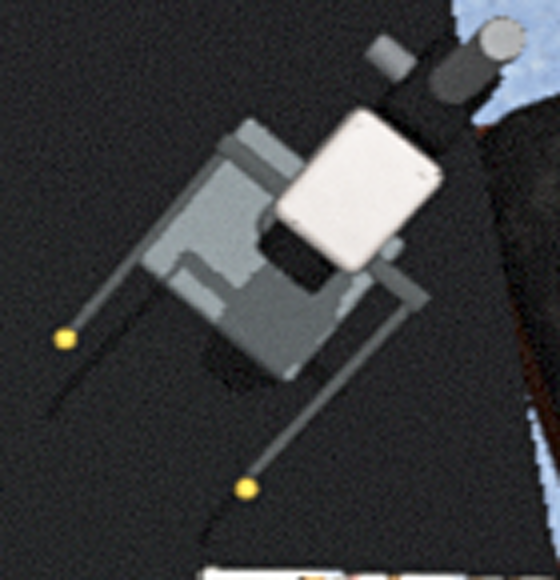

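```bash
python3 -m inch '[-0.03,0,0,0,0,0,0, -0.02,-0.02,-0.006,0,0,0,0, -0.015,-0.035,-0.008,0,0,0,0, -0.01,-0.035,-0.008,0,0,0,0, 0,-0.035,-0.008,0,0,0,0, 0,-0.035,-0.006,0,0,0,0, 0,0,0,0,0,0,0]'; python3 - <<'E'
from h import *
from s4 import pose,F,zf
o=ctrl.get_obs();print(o['joint_pos'].round(1),o['opening'])
delta(F+zf*.2485,pose(20))
E
```

```text
clock: 13.12
tool_pos: [0.426, -0.1269, 0.3966]
orientation: [158.6, 89.2, 157.5]
force: [0.1, 0.6, -0.8]
opening: 0.0115
[  8.8  -1.2 -27.1  -0.4 -64.8 -99.7] 0.011464740857586371
shift tool mm [-16.3  -6.6   4.1] rotvec deg [ 18.63 -22.62 -12.51]
```

```bash
python3 -m inch '[-0.004,0,0,4.5,-5.5,-3,0, -0.004,0,0,4.5,-5.5,-3,0, -0.004,0,0,4.5,-5.5,-3,0, -0.003,0,0,4.5,-5.5,-3,0, 0,0,0,0,0,0,0]'; python3 - <<'E'
from h import *
from s4 import pose,F,zf
o=ctrl.get_obs();print(o['joint_pos'].round(1),o['opening'])
print(rot(o['orientation']).round(3))
delta(F+zf*.2485,pose(20))
s=snap('top','t13');crop('t13',300,60,470,195,4,'c15');snap('scene','s13');crop('s13',270,60,370,180,5,'c16');snap('wrist','w13')
E
```

```text
clock: 13.75
tool_pos: [0.4244, -0.1239, 0.4079]
orientation: [-20.0, 65.5, -39.8]
force: [-0.3, 0.3, -0.6]
opening: 0.0115
[  15.7   -9.6  -46.7   30.4  -42.6 -146.2] 0.011516025226531203
[[ 0.319  0.362  0.876]
 [-0.266  0.921 -0.284]
 [-0.91  -0.142  0.39 ]]
shift tool mm [-0.1 -7.7  9.7] rotvec deg [ 0.18 -0.4  -0.25]
```

View pics/t13.png

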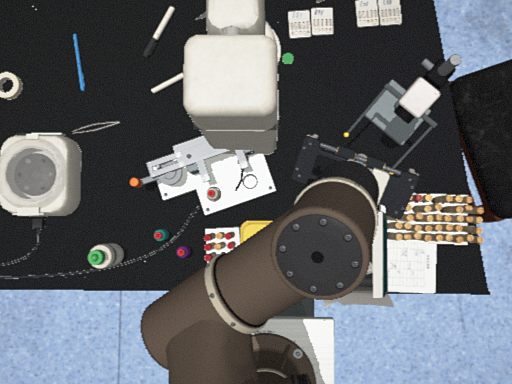

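View pics/s13.png

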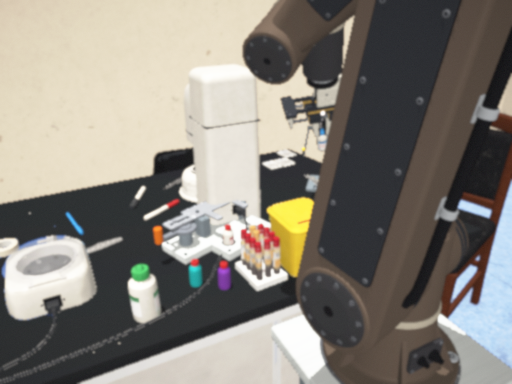

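View pics/w13.png

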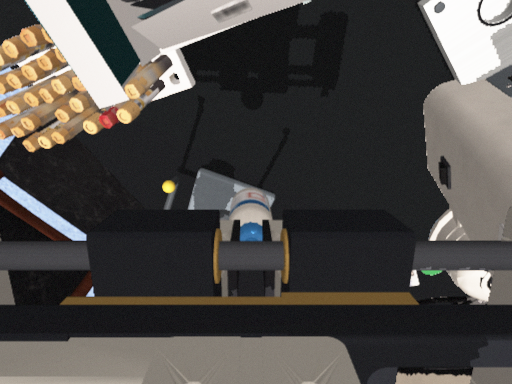

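```bash
python3 -m inch '[0.0,-0.004,0.005,0,-0.4,-0.2,0, 0.01,-0.003,0.004,0,0,0,0, 0.015,0,0,0,0,0,0, 0.015,0,0,0,0,0,0, 0,0,0,0,0,0,0]'; python3 - <<'E'
from h import *
from s4 import pose,F,zf
np.set_printoptions(precision=4,suppress=True)
o=ctrl.get_obs();print(o['joint_pos'].round(1),o['opening'],o['force'])
delta(F+zf*.1985,pose(20))
s=snap('wrist','w14');snap('top','t14')
s=load('w13');b=blobs(s,(20,120,120),(35,255,255),(150,170,190,200));print(b)
for x in b:
    p=px(s,*x[0]); print('ball (surface)',p, 'ray closest to (.4748,-.2471,.184):'); a,d=ray(s,*x[0]); q=np.array([.4748,-.2471,.184]); e=q-a-d*((q-a)@d); print(e)
E
```

```text
clock: 14.52
tool_pos: [0.4477, -0.146, 0.3756]
orientation: [-20.0, 65.2, -39.8]
force: [0.2, -0.5, -1.3]
opening: 0.0119
[  10.2   -4.7  -48.2   34.1  -34.8 -146.3] 0.011857036608071133 [ 0.1712 -0.5455 -1.2592]
shift tool mm [ 7.2 -0.5 -4. ] rotvec deg [ 0.19 -0.2  -0.19]
[(array([168.07, 186.31]), np.int32(132), array([162, 180,  13,  13], dtype=int32))]
ball (surface) [ 0.4728 -0.2466  0.1859] ray closest to (.4748,-.2471,.184):
[ 0.001   0.0009 -0.0001]
```

View pics/w14.png

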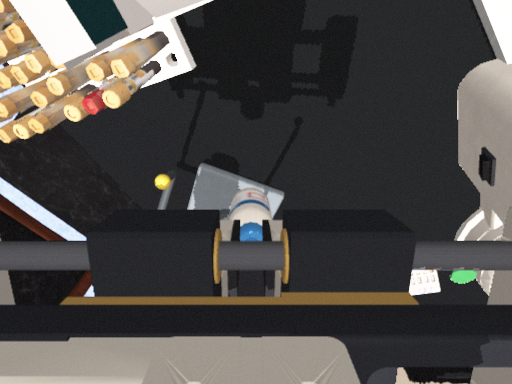

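View pics/t14.png

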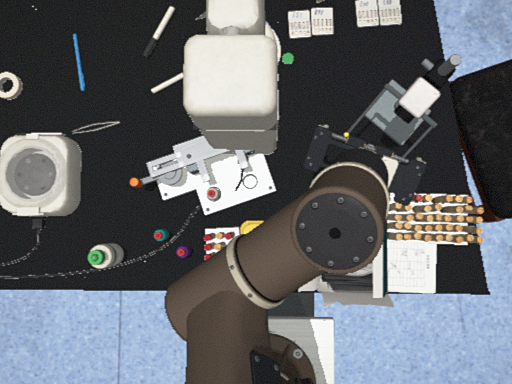

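```bash
cat > fit.py <<'E'
from h import *
import sys
from scipy.optimize import least_squares
np.set_printoptions(precision=4,suppress=True)
def fit(n):
    s=load(n);T=np.array(s['hand_eye']);K=s['K'];v,u=np.mgrid[170:225,215:290];v=v.ravel();u=u.ravel();d=s['depth'][v,u];ok=d>0;u,v,d=u[ok],v[ok],d[ok]
    p=np.stack([(u-K[0,2])/K[0,0]*d,-(v-K[1,2])/K[1,1]*d,-d,np.ones_like(d)],1);P=(p@T.T)[:,:3]
    near=P[(abs(P[:,1])<.02)&(abs(P[:,2])<.03)]
    B=near[(near[:,0]>.1905)&(near[:,0]<.228)]
    f=lambda q:np.hypot(B[:,1]-q[0]-q[2]*(B[:,0]-.1985),B[:,2]-q[1]-q[3]*(B[:,0]-.1985))-.0135
    r=least_squares(f,[0,0,0,0],loss='soft_l1',f_scale=.001)
    print(n,len(B),'y,z mid mm',r.x[:2]*1e3,'slope deg',np.degrees(r.x[2:]),'rms',np.sqrt((r.fun**2).mean())*1e3,'end x',np.percentile(near[:,0],[90,97,99]),near[:,0].max())
for n in sys.argv[1:]: fit(n)
E
python3 fit.py w11 w12 w13 w14; python3 - <<'E'
from h import *
a=[cv2.resize(load(n)['color'][165:275,195:305,::-1],None,fx=3.5,fy=3.5,interpolation=2) for n in('w12','w14')]
cv2.imwrite('pics/c17.png',np.hstack(a))
E
```

```text
w11 2617 y,z mid mm [-0.5988 -1.0253] slope deg [  2.1946 -31.8454] rms 5.171023714614667 end x [0.2184 0.2189 0.2207] 0.23263403030354976
w12 663 y,z mid mm [-1.5841 -0.2529] slope deg [-1.4705 -1.3807] rms 0.18394280920299044 end x [0.3225 0.3233 0.3237] 0.3247520206727245
w13 691 y,z mid mm [-1.3054 -0.4236] slope deg [-0.7487 -2.3878] rms 0.18766746700739528 end x [0.4573 0.4609 0.4622] 0.4644977192032451
w14 697 y,z mid mm [-1.2983 -0.4991] slope deg [-0.8247 -2.4225] rms 0.18671772764348013 end x [0.4197 0.4225 0.4234] 0.425587511695662
```

View pics/c17.png

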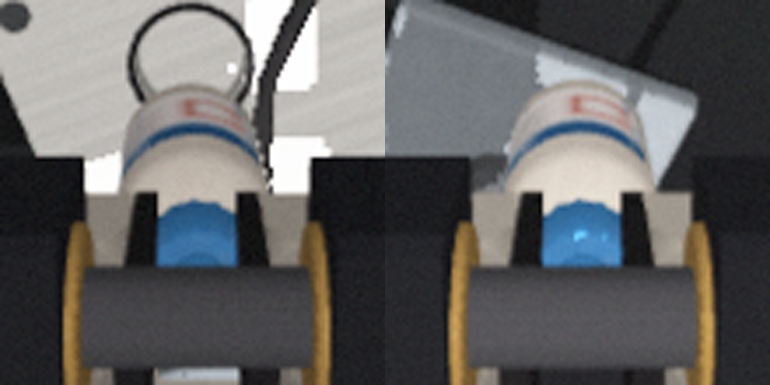

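```bash
python3 - <<'E'
from h import *
from scipy.optimize import least_squares
np.set_printoptions(precision=3,suppress=True)
def cl(n,win):
    s=load(n);T=np.array(s['hand_eye']);K=s['K'];v,u=np.mgrid[win[1]:win[3],win[0]:win[2]];v=v.ravel();u=u.ravel();d=s['depth'][v,u];ok=d>0;u,v,d=u[ok],v[ok],d[ok]
    p=np.stack([(u-K[0,2])/K[0,0]*d,-(v-K[1,2])/K[1,1]*d,-d,np.ones_like(d)],1);return (p@T.T)[:,:3], s
for n in ('w12','w13','w14'):
    P,s=cl(n,(205,160,300,225));B=P[(abs(P[:,1])<.02)&(abs(P[:,2])<.03)]
    print(n,np.histogram(B[:,0]*1e3,bins=np.arange(190,246,3)))
# nest fits
for n,c0 in (('w8',(.468,.0385)),('w9',(.468,.0385)),('w12',(.438,.1227)),('w9',(.438,.1227))):
    P,s=cl(n,(100,60,470,225)); Tw=s['T']@np.linalg.inv(np.array(s['hand_eye'])); W=P@Tw[:3,:3].T+Tw[:3,3]
    B=W[(np.hypot(W[:,0]-c0[0],W[:,1]-c0[1])<.019)&(W[:,2]>.023)&(W[:,2]<.047)]
    if c0[0]>.46:
        B=B[(B[:,1]<c0[1]+.012)]
    f=lambda q:np.hypot(B[:,0]-q[0]-q[2]*(.039-B[:,2]),B[:,1]-q[1]-q[3]*(.039-B[:,2]))-.0135
    r=least_squares(f,[*c0,0,0],loss='soft_l1',f_scale=.001);print(n,c0,len(B),r.x[:2]*1e3,'slope deg (x,y down)',np.degrees(r.x[2:]),np.sqrt((r.fun**2).mean())*1e3)
    print('  in tool:', Tw[:3,:3].T@np.array([np.degrees(r.x[2]),np.degrees(r.x[3]),0]))
E
```

```text
w12 (array([74, 71, 66, 60, 62, 50, 52, 50, 43, 46, 33, 42, 28,  1,  0,  0,  0,
        0]), array([190, 193, 196, 199, 202, 205, 208, 211, 214, 217, 220, 223, 226,
       229, 232, 235, 238, 241, 244]))
w13 (array([76, 81, 64, 64, 55, 62, 55, 55, 47, 46, 40, 39, 29,  1,  0,  0,  0,
        0]), array([190, 193, 196, 199, 202, 205, 208, 211, 214, 217, 220, 223, 226,
       229, 232, 235, 238, 241, 244]))
w14 (array([84, 75, 72, 57, 56, 64, 50, 62, 44, 50, 33, 41, 34,  1,  0,  0,  0,
        0]), array([190, 193, 196, 199, 202, 205, 208, 211, 214, 217, 220, 223, 226,
       229, 232, 235, 238, 241, 244]))
w8 (0.468, 0.0385) 167 [469.174  38.121] slope deg (x,y down) [ 0.512 -0.762] 0.13538795578813181
  in tool: [ 0.001 -0.75   0.529]
w9 (0.468, 0.0385) 363 [469.098  38.209] slope deg (x,y down) [ 0.47  -0.805] 0.1496612234832645
  in tool: [-0.    -0.795  0.487]
w12 (0.438, 0.1227) 234 [438.84  122.688] slope deg (x,y down) [ 1.214 -0.908] 0.19488880960602864
  in tool: [-0.006 -0.883  1.232]
w9 (0.438, 0.1227) 635 [438.666 122.836] slope deg (x,y down) [ 1.218 -1.13 ] 0.22447879583371955
  in tool: [ 0.004 -1.104  1.241]
```

```bash
cat > tgt.py <<'E'
from h import *
from s4 import pose
zf=np.array([-.3237,.2717,.9063]);F=np.array([.5101,-.2016,.1876])
def go(a,m):
    a=np.array(a)/np.linalg.norm(a); m=np.array(m)
    Rc=rot(ctrl.get_obs()['orientation']); d=Rc@a; q=np.cross(d,-zf);ang=np.arcsin(np.linalg.norm(q)); 
    Rd=R.from_rotvec(q/np.linalg.norm(q)*ang).as_matrix()@Rc
    print('bottle now at',Rc@m+ctrl.get_obs()['tool_pos'],'err mm',1e3*(Rc@m+ctrl.get_obs()['tool_pos']-F),'angle err',np.degrees(ang))
    delta(F-Rd@m,Rd)
E
python3 - <<'E'
from tgt import *
go([1,-.003,-.052],[.1978,-.0006,-.0003])
E
```

```text
bottle now at [ 0.511 -0.199  0.197] err mm [1.252 2.621 9.679] angle err 3.0623284016954986
shift tool mm [  9.3  -1.3 -14.7] rotvec deg [-0.01 -3.06 -0.07]
```

```bash
python3 -m inch '[0.002,-0.0005,-0.004,0,-0.8,0,0, 0.002,-0.0005,-0.004,0,-0.8,0,0, 0.002,-0.0005,-0.004,0,-0.8,0,0, 0.002,0,-0.004,0,-0.8,0,0, 0,0,0,0,0,0,0, 0,0,0,0,0,0,0]'; python3 - <<'E'
from tgt import *
go([1,-.003,-.052],[.1978,-.0006,-.0003])
o=ctrl.get_obs();print(o['joint_pos'].round(1),o['opening'],o['force']); snap('wrist','w15')
E
python3 fit.py w15
```

```text
clock: 15.38
tool_pos: [0.435, -0.1439, 0.3649]
orientation: [-17.1, 61.7, -36.6]
force: [0.3, 0.2, -1.3]
opening: 0.0112
bottle now at [ 0.51  -0.2    0.191] err mm [-0.362  1.504  2.997] angle err 0.6507682219572661
shift tool mm [3.2 0.  1.4] rotvec deg [-0.01  0.6  -0.25]
[   8.    -6.3  -54.5   44.7  -28.1 -154.9] 0.011214792456501832 [ 0.273  0.22  -1.256]
w15 706 y,z mid mm [-1.2689 -0.5478] slope deg [-0.8047 -2.5528] rms 0.20098246139867235 end x [0.4131 0.4182 0.4202] 0.4216215953889949
```

```bash
python3 -m inch '[0.004,0,0.002,0,0.5,-0.2,0, 0,0,0,0,0,0,0, 0,0,0,0,0,0,0]'; python3 - <<'E'
from tgt import *
go([1,-.003,-.052],[.1978,-.0006,-.0003])
snap('wrist','w16');snap('scene','s16');snap('top','t16');crop('s16',270,70,370,190,5,'c18');crop('t16',330,90,410,190,5,'c19');crop('w16',130,120,330,260,4,'c20')
E
python3 fit.py w16
```

```text
clock: 15.8
tool_pos: [0.4391, -0.1454, 0.3625]
orientation: [-17.7, 62.2, -37.3]
force: [0.2, -0.4, 0.3]
opening: 0.0119
bottle now at [ 0.512 -0.202  0.187] err mm [ 2.009 -0.11  -0.125] angle err 0.11160049936965699
shift tool mm [-0.9 -0.4 -1.4] rotvec deg [-0.    0.09 -0.07]
w16 702 y,z mid mm [-1.2738 -0.5396] slope deg [-0.8298 -2.538 ] rms 0.19420865210923907 end x [0.4095 0.4143 0.4158] 0.41710363087456065
```

View pics/c18.png

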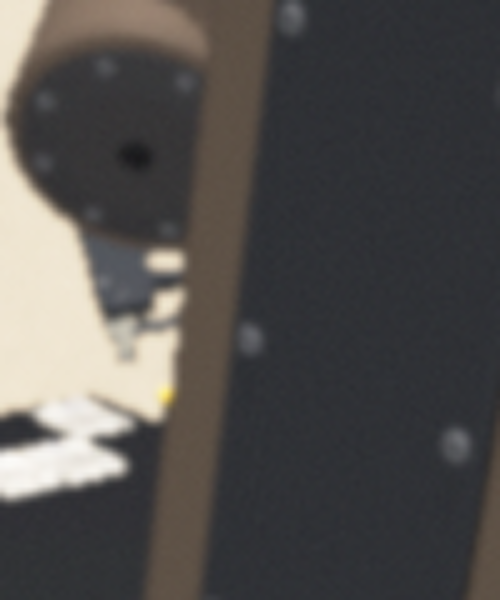

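View pics/c19.png

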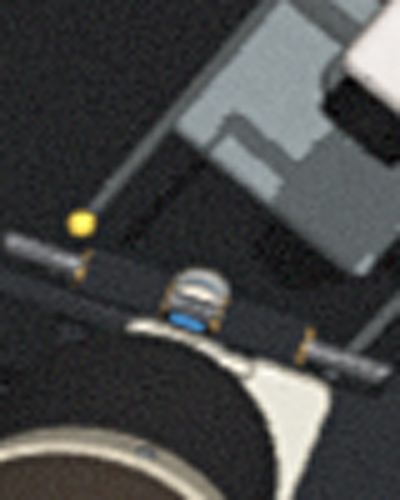

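View pics/c20.png

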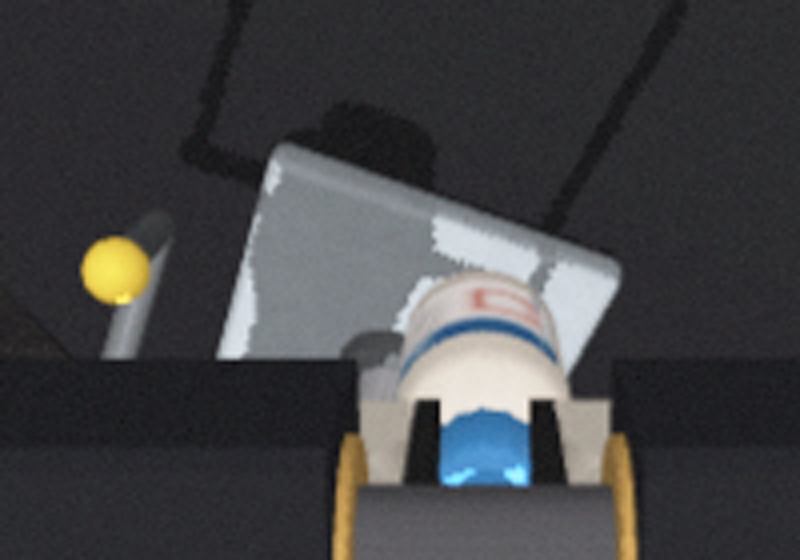

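```bash
python3 - <<'E'
from tgt import *
o=ctrl.get_obs();Rc=rot(o['orientation']);c=Rc@np.array([.1978,-.0006,-.0003])+o['tool_pos'];a=-Rc@np.array([1,-.003,-.052]);a/=np.linalg.norm(a)
print(a,zf)
e1=np.cross(a,[0,0,1]);e1/=np.linalg.norm(e1);e2=np.cross(a,e1)
def ov(n,box,k,out):
    s=load(n);im=cv2.resize(s['color'][box[1]:box[3],box[0]:box[2],::-1].copy(),None,fx=k,fy=k,interpolation=2)
    for h,r,col in ((-33,13.5,(0,255,0)),(10,13.5,(0,255,255)),(19,7.8,(255,0,255)),(29,7.8,(255,0,255))):
        pts=np.array([proj(s,c+a*h*1e-3+r*1e-3*(np.cos(t)*e1+np.sin(t)*e2)) for t in np.linspace(0,6.283,40)])
        cv2.polylines(im,[((pts-box[:2]+.5)*k).astype(np.int32)],True,col,1)
    cv2.imwrite('pics/'+out+'.png',im)
ov('t16',(345,130,395,170),12,'o1');ov('w16',(190,160,320,260),6,'o2')
E
```

```text
[-0.326  0.271  0.906] [-0.324  0.272  0.906]
```

View pics/o1.png

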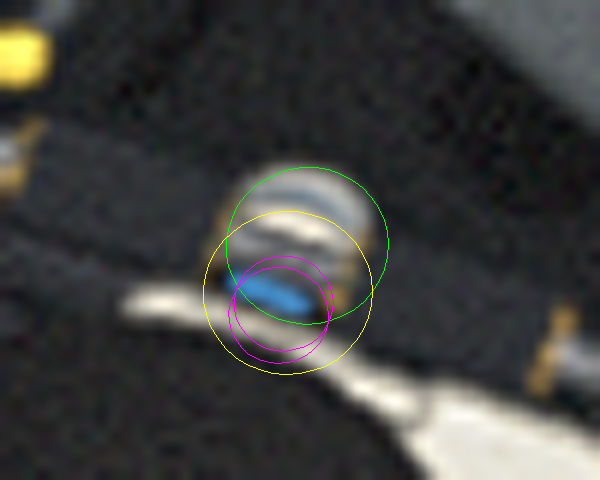

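View pics/o2.png

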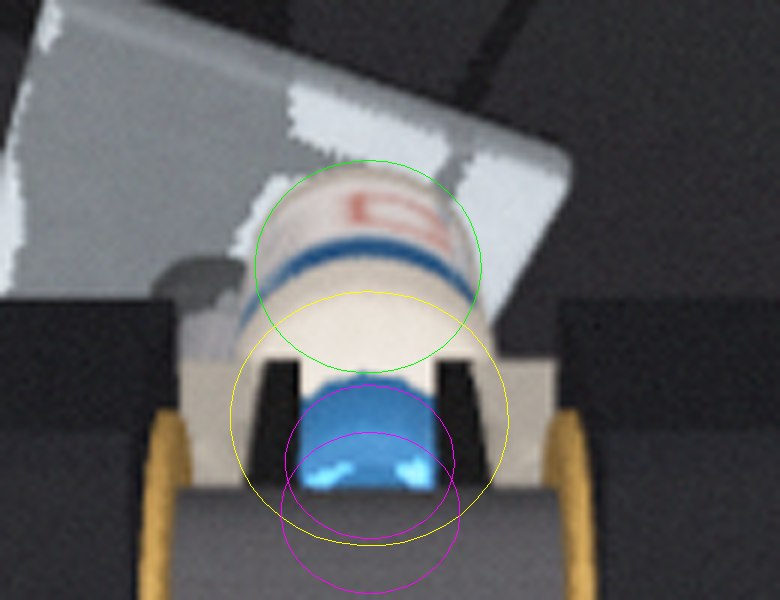

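```bash
python3 -m inch '[-0.001,-0.0005,-0.0015,0,0,0,0, 0,0,0,0,0,0,0, 0,0,0,0,0,0,0, 0,0,0,0,0,0,0]'; python3 - <<'E'
from tgt import *
go([1,-.003,-.052],[.1978,-.0006,-.0003])
snap('wrist','w17');t=snap('top','t17');o=ctrl.get_obs();print(o['opening'],o['force'],np.abs(o['qvel']).max())
h=blobs(t,(20,120,120),(35,255,255),(335,120,400,180));print(h)
E
python3 fit.py w17; python3 -m inch '[0,0,0,0,0,0,0, 0,0,0,0,0,0,0, 0,0,0,0,0,0,0, 0,0,0,0,0,0,0]'; python3 - <<'E'
from tgt import *
go([1,-.003,-.052],[.1978,-.0006,-.0003])
E
```

```text
clock: 16.45
tool_pos: [0.4368, -0.1452, 0.3628]
orientation: [-17.7, 62.2, -37.2]
force: [0.1, -0.4, -0.0]
opening: 0.0116
bottle now at [ 0.51  -0.202  0.188] err mm [-0.246  0.085  0.268] angle err 0.12353006509274346
shift tool mm [0.4 0.3 0.5] rotvec deg [-0.    0.1  -0.07]
0.011886537887243994 [-0.119  0.252 -0.368] 0.08736137770625593
[(array([345.91, 134.09]), np.int32(22), array([344, 132,   5,   5], dtype=int32))]
w17 701 y,z mid mm [-1.2696 -0.5566] slope deg [-0.8046 -2.5491] rms 0.1964409033283191 end x [0.4111 0.4157 0.417 ] 0.4184113195143518
clock: 17.05
tool_pos: [0.4369, -0.1452, 0.3628]
orientation: [-17.7, 62.2, -37.2]
force: [-0.5, -0.3, -0.6]
opening: 0.0114
bottle now at [ 0.51  -0.202  0.188] err mm [-0.187  0.068  0.249] angle err 0.12107166358520684
shift tool mm [0.3 0.3 0.4] rotvec deg [-0.    0.1  -0.07]
```

View pics/t17.png

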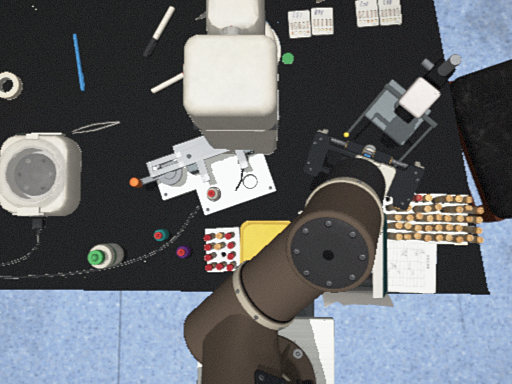

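The picture shows the red bottle in its nest at (213,193), the knob swung out at (134,183), the left ball unmoved at (346,134), and the blue-capped bottle held at (369,152). I'm handing the job in.

```bash
python3 -c "
from plant import ctrl
print(ctrl.close_job())"
```

```text
the job is handed in; nothing more can be done
None
```

I swung the clamp lever over to its stop, lifted out the blue-capped bottle, and handed the job in at about 17 s with it held at the label camera's focus point. No verdict was reported.

**Clamp:** the lever turned about 91° by the tool position and pressed against its stop with 19 N. The top view shows the tongues drawn back off the bottles.

**Grip:** I gripped the bottle by its cap instead of its body. A fixed black cable tail beside the nest would have been in a finger's way, and turning the jaws clear of it would have hit the instrument behind.

**Last checks:**
- **Position:** the bottle's middle was within about 0.3 mm of my computed focus point, and the pose held steady over the last 0.6 s.
- **Angle:** the bottle's axis was within about 0.1° of the line wanted. This and the position rely on my estimate of how the bottle sits in the gripper.
- **Surroundings:** the red-capped bottle was in its nest, and the left pointer ball was on the same pixel as at the start.

**What disagreed or went unchecked:**
- The wrist and top cameras differ by 1–2 mm.
- The bottle sits about 2.5–3° tilted in the jaws by the wrist view. I corrected for 3°, so about 1° of lean could remain.
- The right-hand ball was last compared in an earlier wrist view, before the final approach, where it agreed to about 1.3 mm. The arm hid it from the top camera at the end.
- The arm hid the bottle from the scene camera at the end, so that view could not confirm the final pose.

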